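Put away a sorted find: tooth, toe bone and residue vials

TASK

Clear this find off the prep desk: lay the small fossil tooth in the white porcelain dish and put the lid properly on the dish so that the tooth cannot get lost, lay the toe bone flat in the grey card tray, and stand the red-capped and the black-capped vial upright, fully down, in the two free sockets of the wooden rack, either one in either socket. Set everything down rather than dropping it, and leave the white-capped vial standing in the middle socket.

Things in the scene. Friction and masses are not known exactly. Their poses are not given: they have to be found in the camera images.
- tooth: Small brown fossil molar, a stub 20 x 27 x 20 mm (x, y, z), 13 g; the shortest of the loose fossils. Origin at the centre of its underside, y along its 27 mm length: grasp it across its 20 mm width (x). Starts lying on the desk. It belongs in the porcelain dish.
- toe_bone: Slim dark brown toe bone (phalanx) 21 x 51 x 16 mm (x, y, z), thicker at both ends, 14 g. Origin at the centre of its underside, y along its 51 mm length: grasp it across the middle (x). Starts lying on the desk. It belongs in the card tray.
- vial_red: Glass vial with a red cap and a little pale grain, 23 mm in diameter, 58 mm tall, 30 g, standing upright on the desk. Origin at the centre of its underside, z up along its axis.
- vial_black: Glass vial with a black cap, otherwise like the red-capped one: 23 mm in diameter, 58 mm tall, 30 g, standing upright on the desk. Origin at the centre of its underside, z up along its axis.
- vial_white: Glass vial with a white cap, same size (23 mm in diameter, 58 mm tall), already standing in the middle socket of the rack; it stays there. Origin at the centre of its underside, 8 mm above the desk; its top is 66 mm above the desk.
- dish_lid: White porcelain lid of the dish, 104 mm across, 140 g, blue round knob on top; lies right way up on its spigot. Origin: centre of its underside, z up. Spigot tapers from 80 mm across at z = 8 mm to 68 mm at z = 0; flange from z = 8 to 15 mm; neck 16 to 18 mm thick, then knob 26 mm across between z = 22 and 37 mm, top at 41 mm: grasp the knob from above.
- tooth_dish: Round white porcelain dish with a blue line below the rim, open on top, fixed. Outside 98 mm across, 40 mm high; 90 mm clear inside; inner floor 4 mm above the desk. Origin: centre of its underside. Seated, the lid's flange lies on the rim: the lid's origin is 32 mm above the dish's origin, on its axis, with 5 mm of play all round.
- bone_tray: Open rectangular specimen tray of grey-brown card, 70 x 95 mm outside (x, y), 22 mm high, walls and floor 2 mm thick, fixed to the desk. Origin at the centre of its underside, y along its 95 mm length.
- vial_rack: Light wooden block on a darker plinth, 68 x 158 mm, 34 mm high, fixed. Origin: centre of its underside, y along its length. Three round sockets at y = -45, 0, +45 mm (x = 0), 30 mm across, floor at z = 8 mm, mouths at z = 34 mm countersunk at 45 degrees to 40 mm; the two end ones are free. A vial fully down has its origin at z = 8 mm and shows 32 mm above the block.
Things that resemble listed ones, but are neither listed nor needed, are in the scene too. Leave any purple or yellow look-alike of the vial_red alone.

How it is judged:
At the end, for the whole second after the job is handed in: Red and black vials upright and fully down in the end sockets (7 mm, 0.15 rad), either way round, the white one in the middle; tooth in the dish; lid seated on the dish within 8 mm of centred, level to 0.06 rad, 3 mm in height; toe bone lying flat in the tray; all released and at rest (((angle between each of vial_red, vial_black's own z axis and vertical below 0.15 rad and x of vial_red in the frame of vial_rack between -0.007 and 0.007 m and y of vial_red in the frame of vial_rack between 0.038 and 0.052 m and z of vial_red in the frame of vial_rack between 0.004 and 0.012 m and x of vial_black in the frame of vial_rack between -0.007 and 0.007 m and y of vial_black in the frame of vial_rack between -0.052 and -0.038 m and z of vial_black in the frame of vial_rack between 0.004 and 0.012 m) or (angle between each of vial_red, vial_black's own z axis and vertical below 0.15 rad and x of vial_red in the frame of vial_rack between -0.007 and 0.007 m and y of vial_red in the frame of vial_rack between -0.052 and -0.038 m and z of vial_red in the frame of vial_rack between 0.004 and 0.012 m and x of vial_black in the frame of vial_rack between -0.007 and 0.007 m and y of vial_black in the frame of vial_rack between 0.038 and 0.052 m and z of vial_black in the frame of vial_rack between 0.004 and 0.012 m)) and angle between vial_white's own z axis and vertical below 0.15 rad and x of vial_white in the frame of vial_rack between -0.007 and 0.007 m and y of vial_white in the frame of vial_rack between -0.007 and 0.007 m and z of vial_white in the frame of vial_rack between 0.004 and 0.012 m and horizontal distance between tooth and tooth_dish below 0.042 m and z of tooth in the frame of tooth_dish between -0.002 and 0.028 m and horizontal distance between dish_lid and tooth_dish below 0.008 m and z of dish_lid in the frame of tooth_dish between 0.029 and 0.035 m and angle between dish_lid's own z axis and vertical below 0.06 rad and x of toe_bone in the frame of bone_tray between -0.03 and 0.03 m and y of toe_bone in the frame of bone_tray between -0.04 and 0.04 m and z of toe_bone in the frame of bone_tray between -0.003 and 0.022 m and angle between toe_bone's own y axis and vertical between 1.3 and 1.84 rad and linear speed of each of vial_red, vial_black, vial_white, tooth, toe_bone, dish_lid below 0.03 m/s); the robot touches nothing.
It fails at once if a fossil, a vial or the lid is dropped: it falls freely by more than about 35 mm (faster than 0.85 m/s near the desk, clear of the fingers) ((linear speed of tooth above 0.85 m/s and height (world z) of tooth below 0.06 m and contact force between tooth and the fingers below 0.05 N) or (linear speed of toe_bone above 0.85 m/s and height (world z) of toe_bone below 0.06 m and contact force between toe_bone and the fingers below 0.05 N) or (linear speed of dish_lid above 0.85 m/s and height (world z) of dish_lid below 0.06 m and contact force between dish_lid and the fingers below 0.05 N) or (linear speed of vial_red above 0.85 m/s and height (world z) of vial_red below 0.06 m and contact force between vial_red and the fingers below 0.05 N) or (linear speed of vial_black above 0.85 m/s and height (world z) of vial_black below 0.06 m and contact force between vial_black and the fingers below 0.05 N)).
It fails at once if the white-capped vial is lifted out of its socket or knocked over (z of vial_white in the frame of vial_rack above 0.022 m or angle between vial_white's own z axis and vertical above 0.5 rad).
It also fails if it takes over 125 s, if anything falls off the work surface, if the arm or the gripper's body presses on something with over 40 N, if the wrist force passes 120 N, or if a joint passes its speed limit or range.

ROBOT

A 7-joint arm with a two-finger parallel gripper is mounted at the origin on a cart in front of the work surface, level with it; the furniture and walls round the work are solid. World frame = base frame: x ahead of the robot, y to its left, z up, the work surface at z = 0. Lengths are in m, angles in rad, forces in N, time in s.
With the tool pointing down it reaches from about 0.4 to 0.875 m from the base axis. Payload 19.3 kg.
Tool frame: the origin (TCP) lies midway between the tips of the shut fingers; the grasp point (between the pads) lies bot.pinch_z behind it (bot.pinch_z is the distance from the TCP to the grasp point, in m); z points along the fingers, y is the line along which they close (so a half turn about z gives the same grasp; the last joint's range is limited). The gripper opens to 85 mm and grips with 20 to 120 N. Pads are 22 mm wide; open, the fingers measure 114 mm over their backs; the gripper's body (76 mm by 85 mm) begins 54 mm behind the grasp point. The pads swing forward as they close: fully open they stand 13 mm farther back than shut.
Start: joints at [1.278, 0.521, -0.036, 1.599, 0.021, 1.021, -0.113], TCP at [0.138, -0.61, 0.231] pointing down, gripper open.
Joint ranges: [-2.91, 2.91], [-0.3, 2.13], [-1.5, 1.42], [0.17, 2.43], [-1.26, 4.41], [0.16, 1.93], [-2.52, 2.52]. Speed limits (rad/s): [1.89, 1.89, 2.39, 2.39, 3.01, 3.01, 3.01].

INTERFACE

Orientations are given as [roll, pitch, yaw] about the fixed x, y, z axes, in that order (R = Rz(yaw) Ry(pitch) Rx(roll)).
In Python, from workcell import readout, grab_frame, camera_info, workorder, bot gives the robot as it stands. The module is installed in compiled form; this text tells all that it offers.
- The arm moves only by the tool drive_tool, never from a script. Its argument "targets" is a list of rows, each an object of numbers: "dx", "dy", "dz": the shift along the tool's x, y, z as a fraction of full scale; "yaw": the turn about the tool's z as a fraction of full scale; "fingers": the closure, from 0 (fully open) to 1 (shut). In form: [{"dx": .., "dy": .., "dz": .., "yaw": .., "fingers": ..}, ...]. A call has 1 to 20 rows; each row shifts and turns the commanded pose from where the row before left it, along the tool's axes as they then stand; what a row does not reach is not made up. Full scale, the value 1, is 0.1 m for a shift and 90 degrees for a turn. A row lasts 1/10 s, in which the tool goes at most 50 mm and 8.59 degrees, less where a joint would pass 70% of its speed; a pose out of reach is approached as far as the arm can. A call with a number of a shift or a turn outside -1 to 1 is refused whole. A call with a gripper value outside its range is refused whole. The fingers move at their own pace and stop on an object; "squeeze" is the grip in N (left out, the last holds). Time passes only in rows, so rows that do not move let the fingers close. It gives the time, the measured TCP pose, the force, the opening and the grip force at its end, in the units of the state.
- readout.observe(): the state, without advancing time (a new reading comes with each control period).
- grab_frame(name): name is "side" or "top" or "wrist"; returns the picture (384x512x3 uint8, blue, green, red); there is no depth.
- camera_info(name): a dict with "fx", "fy", "cx", "cy" (pixels), "T" (4x4, takes a point from camera to world coordinates); the wrist camera has in their place "hand_eye" (4x4, takes a point from camera to tool coordinates, whose origin is the TCP and whose axes are the flange's). Camera axes: x right, y up, looking along -z (the intrinsics and any distortion apply to the point x, -y, -z); pixel columns grow to the right and rows downward; lengths in m; the calibration is good to about 2 mm. A picture is of the moment at which its call begins: read the wrist's pose just before it. camera_info takes no time and is no camera call.
- workorder.job_done(): hands the job in; it is judged then, once.
The state is a dict: "clock": time; "qpos": joint angles; "qd": joint speeds; "joint_efforts": joint torques, N m; "position": TCP position; "tool_rot": TCP orientation; "force": force on the tool from outside, world axes, zero at the start; "moment": the same for the moment, N m; "grip_width": finger opening in m; "finger_force": force on a finger pad.
Only numpy, scipy, OpenCV 4.12 (cv2) and the standard library are available. Lean on these libraries where they do the work, as an engineer would, in place of code of your own. Each camera call takes 0.05 s, during which the arm holds its last target. There are 200 camera calls.

## Working session

There is one attempt and no reset: what is moved stays moved. The work goes in short steps, Python scripts to look and compute and a tool call to move; the robot and the scene stay as the last step left them, time stands still between calls to the robot, and variables do not carry over. Pictures are saved under pics/ and viewed, at most 14 in all, crops included, and the job is handed in when it is done.

Besides the shell and the picture viewer there is one more tool, called in YAML: its name, and indented under it one key for each argument. drive_tool: Moves the arm, as the interface text tells. Shift numbers are shares of 0.1 m and turn numbers shares of 90 degrees, none past 1 either way. Its arguments: {"type":"object","properties":{"targets":{"type":"array","items":{"type":"object","properties":{"dx":{"type":"number","minimum":-1,"maximum":1},"dy":{"type":"number","minimum":-1,"maximum":1},"dz":{"type":"number","minimum":-1,"maximum":1},"yaw":{"type":"number","minimum":-1,"maximum":1},"fingers":{"type":"number"}}}},"squeeze":{"type":"number"}},"required":["targets"]}

```bash
mkdir -p pics; python3 - <<'E'
from workcell import readout, grab_frame, camera_info, bot
import cv2, numpy as np
np.set_printoptions(precision=4,suppress=True)
s=readout.observe(); print(s, bot.pinch_z)
for n in ["side","top","wrist"]:
    im=grab_frame(n); cv2.imwrite(f"pics/{n}0.png",im); print(n,camera_info(n))
E
```

```text
{'clock': 0.0, 'qpos': array([ 1.2777,  0.522 , -0.0363,  1.6   ,  0.0212,  1.0211, -0.1128]), 'qd': array([ 0.0005, -0.0009, -0.0006,  0.0011,  0.001 , -0.0009,  0.0002]), 'joint_efforts': array([  0.0005, -92.7106,   1.9797, -36.9943,   0.0177,   0.0083,
        -0.0001]), 'position': array([ 0.138 , -0.6092,  0.2307]), 'tool_rot': array([-3.1405,  0.0001,  0.2228]), 'force': array([ 0.8344,  0.2778, -0.6839]), 'moment': array([0.0442, 0.0354, 0.0145]), 'finger_force': 0.0, 'grip_width': 0.0852557392012205} 0.0187
side {'fx': 404.76380388134476, 'fy': 404.76380388134476, 'cx': 261.1198071074589, 'cy': 188.07189751881302, 'T': array([[-0.8441,  0.3536, -0.4031,  0.1974],
       [-0.5359, -0.5285,  0.6584,  0.3832],
       [ 0.0198,  0.7718,  0.6356,  0.5647],
       [ 0.    ,  0.    ,  0.    ,  1.    ]])}
top {'fx': 385.5288124080334, 'fy': 385.5288124080334, 'cx': 262.69684038815313, 'cy': 193.16794905676613, 'T': array([[-0.0016,  0.9845, -0.1754,  0.3972],
       [-0.9999,  0.0013,  0.0164, -0.1901],
       [ 0.0164,  0.1754,  0.9844,  0.9061],
       [ 0.    ,  0.    ,  0.    ,  1.    ]])}
wrist {'fx': 325.4028200578377, 'fy': 325.4028200578377, 'cx': 258.2495960801471, 'cy': 194.85211657081064, 'hand_eye': array([[ 0.0006,  0.9455,  0.3257,  0.0835],
       [ 1.    , -0.0005, -0.0003,  0.0005],
       [-0.0001,  0.3257, -0.9455, -0.1422],
       [ 0.    ,  0.    ,  0.    ,  1.    ]])}
```

View pics/top0.png

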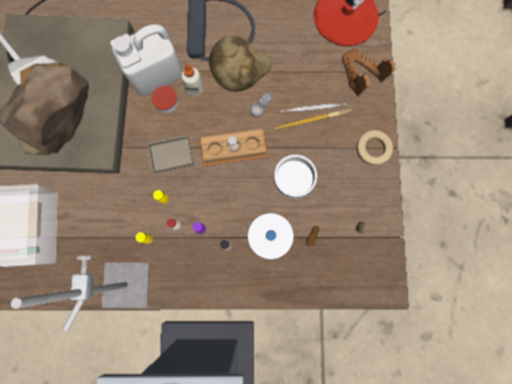

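View pics/side0.png

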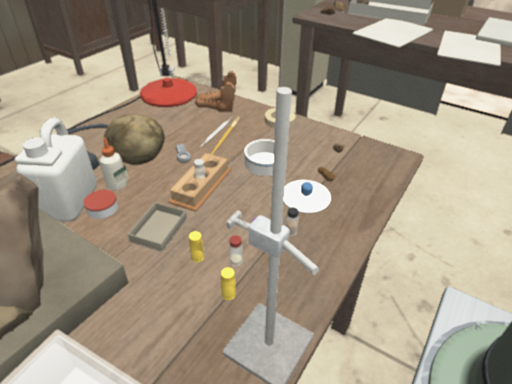

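Top view: red cap (172,223), black cap (225,244), knob (270,236), toe bone (313,236), tooth (360,227), dish (295,176), rack (233,145), tray (170,154). The purple and two yellow vials are decoys. Side view: red (236,243), black (292,213), knob (307,188), dish (262,157), rack (200,180), tray (159,227), bone (327,174), tooth (338,148); a stand post partly blocks the view.

```bash
cat > h.py <<'E'
from workcell import readout, grab_frame, camera_info, bot
import cv2, numpy as np
from scipy.spatial.transform import Rotation as R
np.set_printoptions(precision=4,suppress=True)
def snap(n,f=None):
    s=readout.observe(); im=grab_frame(n); c=camera_info(n)
    if n=="wrist":
        T=np.eye(4); T[:3,:3]=R.from_euler('xyz',s['tool_rot']).as_matrix(); T[:3,3]=s['position']
        c['T']=T@c['hand_eye']
    if f: cv2.imwrite(f"pics/{f}.png",im)
    return im,c
def ray(c,p):
    d=np.array([(p[0]-c['cx'])/c['fx'],-(p[1]-c['cy'])/c['fy'],-1.]); d=c['T'][:3,:3]@d
    return c['T'][:3,3],d/np.linalg.norm(d)
def plane(c,p,z):
    o,d=ray(c,p); return o+d*(z-o[2])/d[2]
def tri(*cps):
    A=np.zeros((3,3));b=np.zeros(3);rs=[ray(c,p) for c,p in cps]
    for o,d in rs:
        M=np.eye(3)-np.outer(d,d);A+=M;b+=M@o
    X=np.linalg.solve(A,b)
    return X,max(np.linalg.norm((np.eye(3)-np.outer(d,d))@(X-o)) for o,d in rs)
def proj(c,X):
    q=np.linalg.inv(c['T'])@np.append(X,1); return np.array([c['cx']+c['fx']*q[0]/-q[2],c['cy']-c['fy']*q[1]/-q[2]])
MASK={'red':lambda h,s,v:((h<8)|(h>170))&(s>130)&(v>50),'blue':lambda h,s,v:(h>95)&(h<125)&(s>110),
'black':lambda h,s,v:(v<60),'dark':lambda h,s,v:(v<85)&(s>60),'white':lambda h,s,v:(v>185)&(s<50),
'wood':lambda h,s,v:(s>110)&(v>140)&(h<22),'grey':lambda h,s,v:(s<75)&(v>70)&(v<190)}
def blob(im,seed,w,kind):
    "contour of the mask blob nearest the seed (largest in the window if w<0)"
    x,y=map(int,seed);a=abs(w);x0,y0=max(0,x-a),max(0,y-a)
    hsv=cv2.cvtColor(im,cv2.COLOR_BGR2HSV)[y0:y+a,x0:x+a].astype(int)
    m=MASK[kind](*[hsv[...,i] for i in range(3)]).astype(np.uint8)
    cs,_=cv2.findContours(m,cv2.RETR_EXTERNAL,cv2.CHAIN_APPROX_NONE,offset=(x0,y0))
    return max(cs,key=cv2.contourArea) if cs else None
def cen(c):
    (x,y)=c.reshape(-1,2).mean(0); M=cv2.moments(c)
    return np.array([M['m10']/M['m00'],M['m01']/M['m00']]) if M['m00']>3 else np.array([x,y])
E
python3 - <<'E'
from h import *
t=cv2.imread('pics/top0.png');s=cv2.imread('pics/side0.png');ct=camera_info('top');cs=camera_info('side')
for n,k,a,b,w in [('red','red',(172,223),(236,243),10),('black','black',(225,244),(292,213),9),('knob','blue',(270,236),(307,188),12),('bone','dark',(313,236),(327,174),16),('tooth','dark',(360,227),(338,148),10)]:
    A=blob(t,a,w,k);B=blob(s,b,w,k)
    pa,pb=cen(A),cen(B);print(n,pa,cv2.contourArea(A),pb,cv2.contourArea(B),*tri((ct,pa),(cs,pb)),cv2.minAreaRect(A)[1:])
for n,k,a,w,z in [('dish','white',(295,176),28,.04),('lid','white',(270,236),30,.015),('rack','wood',(233,145),45,.034),('tray','grey',(170,154),30,.022)]:
    A=blob(t,a,w,k);r=cv2.minAreaRect(A);print(n,r,plane(ct,r[0],z),[plane(ct,p,z)[:2] for p in cv2.boxPoints(r)])
v=lambda im,x,y,w:cv2.resize(im[y:y+w*3//4,x:x+w],(400,300),interpolation=cv2.INTER_CUBIC)
cv2.imwrite('pics/c1.png',np.vstack([np.hstack([v(t,140,120,140),v(t,260,140,120)]),np.hstack([v(s,120,150,120),v(s,220,120,140)])]))
E
```

```text
red [170.5754 222.5   ] 42.0 [235.1375 240.5361] 71.5 [ 0.4826 -0.0012  0.0546] 0.0003655979584081118 ((7.0, 7.0), 90.0)Traceback (most recent call last):
  File "<stdin>", line 5, in <module>
  File "h.py", line 36, in cen
    (x,y)=c.reshape(-1,2).mean(0); M=cv2.moments(c)
          ^^^^^^^^^
AttributeError: 'NoneType' object has no attribute 'reshape'
```

```bash
sed -i "s/'black':lambda h,s,v:(v<60)/'black':lambda h,s,v:(v<90)\&(s<90)/; s/(v<85)&(s>60)/(v<95)\&(s>60)/" h.py
cat > m.py <<'E'
from h import *
t=cv2.imread('pics/top0.png');s=cv2.imread('pics/side0.png');ct=camera_info('top');cs=camera_info('side')
v=lambda im,x,y,w:cv2.resize(im[y:y+w*3//4,x:x+w],(400,300),interpolation=cv2.INTER_CUBIC)
cv2.imwrite('pics/c1.png',np.vstack([np.hstack([v(t,140,120,140),v(t,260,140,120)]),np.hstack([v(s,120,150,120),v(s,220,120,140)])]))
for n,k,a,b,w in [('red','red',(172,223),(236,243),10),('black','black',(225,244),(292,213),9),('knob','blue',(270,236),(307,188),12),('bone','dark',(313,236),(327,174),16),('tooth','dark',(360,227),(338,148),10)]:
    A=blob(t,a,w,k);B=blob(s,b,w,k)
    if A is None or B is None: print(n,'none',t[a[1],a[0]],s[b[1],b[0]]);continue
    pa,pb=cen(A),cen(B);print(n,pa,cv2.contourArea(A),pb,cv2.contourArea(B),*tri((ct,pa),(cs,pb)),cv2.minAreaRect(A)[1:])
for n,k,a,w,z in [('dish','white',(295,176),28,.04),('lid','white',(270,236),30,.015),('rack','wood',(233,145),45,.034),('tray','grey',(170,154),30,.022)]:
    A=blob(t,a,w,k)
    if A is None: print(n,'none');continue
    r=cv2.minAreaRect(A);print(n,r,plane(ct,r[0],z),[plane(ct,p,z)[:2] for p in cv2.boxPoints(r)])
E
python3 m.py
```

```text
red [170.5754 222.5   ] 42.0 [235.1375 240.5361] 71.5 [ 0.4826 -0.0012  0.0546] 0.0003655979584081118 ((7.0, 7.0), 90.0)
black [224.1489 243.9787] 47.0 [292.3686 212.7182] 61.5 [ 0.4359 -0.1196  0.0518] 0.00011922763761121798 ((7.071067810058594, 8.485280990600586), 45.0)
knob [270.5    234.8478] 46.0 [306.2864 188.2049] 67.5 [ 0.4575 -0.2222  0.0306] 0.00021213888868640084 ((8.0, 7.0), 90.0)
bone [308.9127 235.9683] 21.0 [324.9568 175.8889] 27.0 [ 0.4557 -0.313   0.0056] 0.0007576324633102048 ((4.749326229095459, 18.368717193603516), 24.775142669677734)
tooth [358.4667 226.5394] 27.5 [337.4972 148.3955] 29.5 [ 0.4774 -0.4296  0.0073] 0.0009006473784243088 ((4.427187919616699, 9.486830711364746), 18.43494987487793)
dish ((295.5, 175.5), (41.0, 41.0), 90.0) [ 0.593  -0.2802  0.04  ] [array([ 0.6417, -0.2333]), array([ 0.6419, -0.3288]), array([ 0.5451, -0.3263]), array([ 0.545 , -0.2326])]
lid ((270.1000061035156, 235.80001831054688), (44.72135925292969, 45.16857147216797), 26.56505012512207) [ 0.4562 -0.2219  0.015 ] [array([ 0.433 , -0.1528]), array([ 0.5265, -0.1991]), array([ 0.4797, -0.2918]), array([ 0.3878, -0.244 ])]
rack ((233.400390625, 147.31947326660156), (28.549571990966797, 65.5216293334961), 81.67434692382812) [ 0.6617 -0.1361  0.034 ] [array([ 0.6843, -0.0549]), array([ 0.7083, -0.2074]), array([ 0.6392, -0.2169]), array([ 0.616 , -0.0663])]
tray ((169.5, 159.0), (48.0, 59.0), 90.0) [0.6362 0.0147 0.022 ] [array([0.695 , 0.0871]), array([ 0.6956, -0.053 ]), array([ 0.5786, -0.0562]), array([0.5784, 0.0808])]
```

View pics/c1.png

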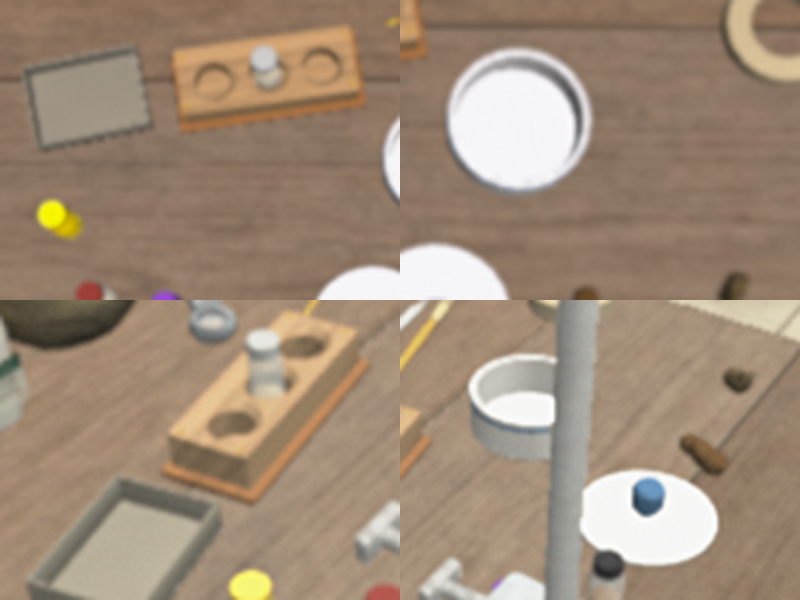

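Crops: rack with sockets (left socket (215,82), right (322,66) of the first crop), the tray, dish and lid are clear; the bone and tooth are small, so I will look closer with the wrist camera.

drive_tool:
  targets:
    - {"dx": 0.27,"dy": -0.12,"dz": 0.02}
    - {"dx": 0.27,"dy": -0.12,"dz": 0.02}
    - {"dx": 0.27,"dy": -0.12,"dz": 0.02}
    - {"dx": 0.27,"dy": -0.12,"dz": 0.02}
    - {"dx": 0.27,"dy": -0.12,"dz": 0.02}
    - {"dx": 0.27,"dy": -0.12,"dz": 0.02}
    - {"dx": 0.27,"dy": -0.12,"dz": 0.02}
    - {"dx": 0.27,"dy": -0.12,"dz": 0.02}
    - {"dx": 0.27,"dy": -0.12,"dz": 0.02}
    - {"dx": 0.27,"dy": -0.12,"dz": 0.02}
    - {"dx": 0.27,"dy": -0.12,"dz": 0.02}
    - {"dx": 0.27,"dy": -0.12,"dz": 0.02}
    - {"dx": 0.27,"dy": -0.12,"dz": 0.02}
    - {"dx": 0.27,"dy": -0.12,"dz": 0.02}
    - {"yaw": 0.07}
    - {"yaw": 0.07}
    - {}

```text
invalid input
```

```bash
python3 - <<'E'
from h import *
im,c=snap('wrist','w1'); np.save('w1.npy',c['T'])
s=readout.observe();print(s['clock'],s['position'],s['tool_rot'],s['qpos'])
for X in [(.4774,-.4296,.01),(.4557,-.313,.01),(.4575,-.2222,.03),(.593,-.28,.04)]: print(proj(c,X))
E
```

```text
0.2 [ 0.138  -0.6094  0.231 ] [-3.141   0.      0.2228] [ 1.2778  0.5218 -0.0363  1.5997  0.0212  1.0211 -0.1128]
[ 127.3673 -313.1766]
[ -28.7131 -321.952 ]
[-191.284  -403.0969]
[-154.7415 -774.3981]
```

View pics/w1.png

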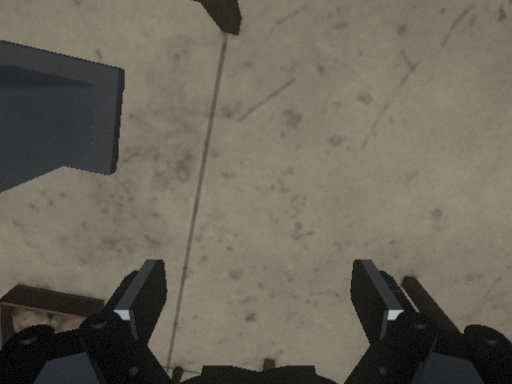

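The move was refused (rows probably need every field), so this picture only shows floor and the fingers at the bottom.

drive_tool:
  targets:
    - {"dx": 0.27,"dy": -0.12,"dz": 0.02,"yaw": 0,"fingers": 0}
    - {"dx": 0.27,"dy": -0.12,"dz": 0.02,"yaw": 0,"fingers": 0}
    - {"dx": 0.27,"dy": -0.12,"dz": 0.02,"yaw": 0,"fingers": 0}
    - {"dx": 0.27,"dy": -0.12,"dz": 0.02,"yaw": 0,"fingers": 0}
    - {"dx": 0.27,"dy": -0.12,"dz": 0.02,"yaw": 0,"fingers": 0}
    - {"dx": 0.27,"dy": -0.12,"dz": 0.02,"yaw": 0,"fingers": 0}
    - {"dx": 0.27,"dy": -0.12,"dz": 0.02,"yaw": 0,"fingers": 0}
    - {"dx": 0.27,"dy": -0.12,"dz": 0.02,"yaw": 0,"fingers": 0}
    - {"dx": 0.27,"dy": -0.12,"dz": 0.02,"yaw": 0,"fingers": 0}
    - {"dx": 0.27,"dy": -0.12,"dz": 0.02,"yaw": 0,"fingers": 0}
    - {"dx": 0.27,"dy": -0.12,"dz": 0.02,"yaw": 0,"fingers": 0}
    - {"dx": 0.27,"dy": -0.12,"dz": 0.02,"yaw": 0,"fingers": 0}
    - {"dx": 0.27,"dy": -0.12,"dz": 0.02,"yaw": 0,"fingers": 0}
    - {"dx": 0.27,"dy": -0.12,"dz": 0.02,"yaw": 0,"fingers": 0}
    - {"dx": 0,"dy": 0,"dz": 0,"yaw": 0.07,"fingers": 0}
    - {"dx": 0,"dy": 0,"dz": 0,"yaw": 0.07,"fingers": 0}
    - {"dx": 0,"dy": 0,"dz": 0,"yaw": 0,"fingers": 0}

```text
clock: 1.9
position: [0.4697, -0.3619, 0.2031]
tool_rot: [-3.142, 0.0, 0.001]
force: [-0.5, -0.3, 0.0]
grip_width: 0.0854
finger_force: 0.0
```

```bash
python3 - <<'E'
from h import *
im,c=snap('wrist','w2'); np.save('w2.npy',c['T'])
for X in [(.4774,-.4296,.01),(.4557,-.313,.01),(.4575,-.2222,.03),(.593,-.28,.04)]: print(proj(c,X))
E
```

```text
[322.0741 159.2476]
[211.9611 178.9243]
[119.4583 182.5959]
[161.0029  32.924 ]
```

View pics/w2.png

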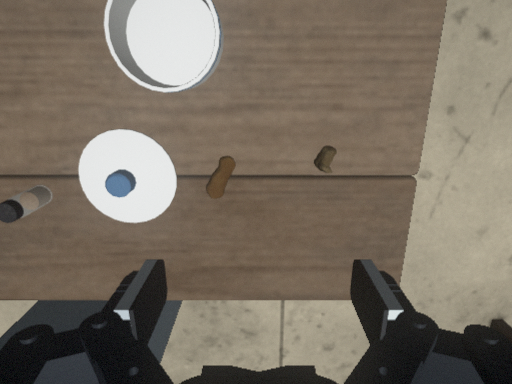

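Wrist view: tooth at (326,158), toe bone at (221,177), both with the long axis leaning right of up; knob (120,183), dish top-left, black vial at left edge.

```bash
cat >> h.py <<'E'
def otsu(im,seed,w,ch=1):
    "largest blob in window by Otsu on distance from the window's median colour (Lab)"
    x,y=map(int,seed);x0,y0=max(0,x-w),max(0,y-w)
    q=cv2.cvtColor(im,cv2.COLOR_BGR2Lab)[y0:y+w,x0:x+w].astype(float)
    d=np.clip(np.linalg.norm(q-np.median(q,(0,1)),axis=2)*2,0,255).astype(np.uint8)
    _,m=cv2.threshold(d,0,255,cv2.THRESH_OTSU)
    cs,_=cv2.findContours(m,cv2.RETR_EXTERNAL,cv2.CHAIN_APPROX_NONE,offset=(x0,y0))
    return max(cs,key=cv2.contourArea)
def axis(c,cnt,z):
    "centre, size and long-axis angle in the world of a contour cast on height z"
    P=np.array([plane(c,p,z)[:2] for p in cnt.reshape(-1,2)],np.float32)
    r=cv2.minAreaRect(P*1000);b=cv2.boxPoints(r);e=max(b[1]-b[0],b[2]-b[1],key=np.linalg.norm)
    return np.array(r[0])/1000,r[1],np.degrees(np.arctan2(e[1],e[0]))
E
python3 - <<'E'
from h import *
im=cv2.imread('pics/w2.png');c=camera_info('wrist');c['T']=np.load('w2.npy');t=cv2.imread('pics/top0.png');ct=camera_info('top')
for n,a,b,w,wt,z in [('tooth',(326,158),(360,227),17,10,.01),('bone',(221,177),(313,236),30,14,.008)]:
    A=otsu(im,a,w);B=otsu(t,b,wt);print(n,cen(A),cv2.contourArea(A),cen(B),cv2.contourArea(B),tri((c,cen(A)),(ct,cen(B))),axis(c,A,z),axis(ct,B,z))
A=blob(im,(120,183),18,'blue');B=blob(t,(270,236),12,'blue');S=blob(cv2.imread('pics/side0.png'),(307,188),12,'blue')
print('knob',cen(A),tri((c,cen(A)),(ct,cen(B)),(camera_info('side'),cen(S))))
A=blob(im,(127,175),60,'white');print('lid',axis(c,A,.015))
# stand
for p in [(270,345),(285,95),(230,220),(316,268)]: print(plane(camera_info('side'),p,0))
E
```

```text
tooth [324.2859 157.1072] 309.5 [359.1155 226.7261] 50.5 (array([ 0.4781, -0.4328,  0.0023]), np.float64(0.0006067864720967042)) (array([ 0.4791, -0.4313]), (18.611812591552734, 27.456989288330078), np.float32(-17.538843)) (array([ 0.4782, -0.4308]), (15.410741806030273, 24.48940086364746), np.float32(-26.962912))
bone [218.4943 166.3723] 1954.5 [311.4489 231.2028] 412.5 (array([ 0.4677, -0.3195,  0.0023]), np.float64(0.0001193378330265658)) (array([ 0.4615, -0.3221]), (56.47816467285156, 63.82291030883789), np.float32(-89.89945)) (array([ 0.4621, -0.3212]), (53.397377014160156, 64.0118179321289), np.float32(-89.99727))Traceback (most recent call last):
  File "<stdin>", line 6, in <module>
  File "h.py", line 36, in cen
    (x,y)=c.reshape(-1,2).mean(0); M=cv2.moments(c)
          ^^^^^^^^^
AttributeError: 'NoneType' object has no attribute 'reshape'
```

drive_tool:
  targets:
    - {"dx": 0.05,"dy": 0.35,"dz": 0.1,"yaw": 0,"fingers": 0.4}
    - {"dx": 0.04,"dy": 0.34,"dz": 0.1,"yaw": 0,"fingers": 0.4}
    - {"dx": 0,"dy": 0,"dz": 0.3,"yaw": 0.07,"fingers": 0.4}
    - {"dx": 0,"dy": 0,"dz": 0.3,"yaw": 0.07,"fingers": 0.4}
    - {"dx": 0,"dy": 0,"dz": 0.3,"yaw": 0.06,"fingers": 0.4}
    - {"dx": 0,"dy": 0,"dz": 0,"yaw": 0,"fingers": 0.4}

```text
clock: 2.55
position: [0.4771, -0.4298, 0.0897]
tool_rot: [-3.14, 0.006, -0.31]
force: [-1.2, 0.5, 1.0]
grip_width: 0.0512
finger_force: 0.0
```

```bash
cat > see.py <<'E'
import sys
from h import *
# see.py name x y z w : wrist snap, blob near expected world point by Otsu, and needed tool-frame shift
n=sys.argv[1];X=np.array(list(map(float,sys.argv[2:5])));w=int(sys.argv[5])
im,c=snap('wrist',n);np.save(n+'.npy',c['T']);p=proj(c,X);A=otsu(im,p,w);s=readout.observe()
q,sz,a=axis(c,A,X[2]);print('px',p,'->',cen(A),'world',q,sz,'axis',a)
Rm=R.from_euler('xyz',s['tool_rot']).as_matrix();print('shift',Rm.T@(np.append(q,0)-s['position']*[1,1,0]),'tcp',s['position'],np.degrees(s['tool_rot'][2]),s['grip_width'],s['clock'])
E
python3 see.py w3 .4785 -.431 .01 30
```

```text
px [258.5058 201.6378] -> [262.7183 205.0788] world [ 0.4751 -0.4271] (35.5828742980957, 41.211456298828125) axis -89.74467
shift [-0.0039 -0.0024  0.    ] tcp [ 0.4781 -0.4306  0.0922] -17.583932993262763 0.05122256859385312 2.6
```

```bash
python3 - <<'E'
import cv2
im=cv2.imread('pics/w3.png');cv2.imwrite('pics/w3c.png',cv2.resize(im[140:270,170:350],None,fx=3,fy=3))
E
```

```text
(no output)
```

View pics/w3c.png

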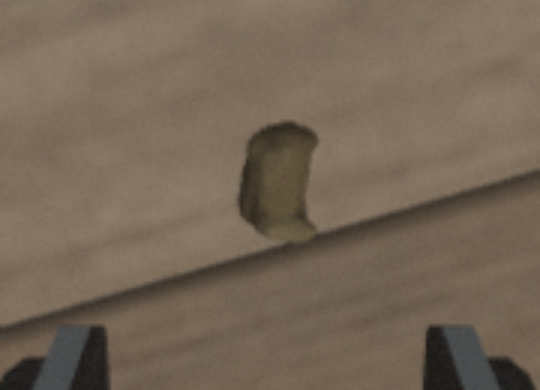

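Crop: the tooth is centred at crop (279,181), i.e. (263,200) in the picture, aligned with the fingers and about 3 mm to +tool y.

drive_tool:
  targets:
    - {"dx": 0.005,"dy": 0.03,"dz": 0.25,"yaw": 0,"fingers": 0.4}
    - {"dx": 0,"dy": 0,"dz": 0.25,"yaw": 0,"fingers": 0.4}
    - {"dx": 0,"dy": 0,"dz": 0.25,"yaw": 0,"fingers": 0.4}
    - {"dx": 0,"dy": 0,"dz": 0.12,"yaw": 0,"fingers": 0.4}
    - {"dx": 0,"dy": 0,"dz": 0,"yaw": 0,"fingers": 0.4}
    - {"dx": 0,"dy": 0,"dz": 0,"yaw": 0,"fingers": 0.95}
    - {"dx": 0,"dy": 0,"dz": 0,"yaw": 0,"fingers": 0.95}
    - {"dx": 0,"dy": 0,"dz": 0,"yaw": 0,"fingers": 0.95}
    - {"dx": 0,"dy": 0,"dz": 0,"yaw": 0,"fingers": 0.95}
  squeeze: 25

```text
clock: 3.5
position: [0.479, -0.435, 0.0078]
tool_rot: [3.141, -0.002, -0.311]
force: [-1.2, -0.2, 7.7]
grip_width: 0.0161
finger_force: 24.1
```

drive_tool:
  targets:
    - {"dx": 0,"dy": 0,"dz": -0.2,"yaw": 0,"fingers": 0.95}
    - {"dx": 0,"dy": 0,"dz": -0.4,"yaw": 0,"fingers": 0.95}
    - {"dx": 0,"dy": 0,"dz": -0.4,"yaw": 0,"fingers": 0.95}
    - {"dx": 0.1,"dy": -0.3,"dz": 0,"yaw": 0,"fingers": 0.95}
    - {"dx": 0.1,"dy": -0.3,"dz": 0,"yaw": 0,"fingers": 0.95}
    - {"dx": 0.1,"dy": -0.3,"dz": 0,"yaw": 0,"fingers": 0.95}
    - {"dx": 0.1,"dy": -0.3,"dz": 0,"yaw": 0,"fingers": 0.95}
    - {"dx": 0.1,"dy": -0.3,"dz": 0,"yaw": 0,"fingers": 0.95}
    - {"dx": 0.1,"dy": -0.3,"dz": 0,"yaw": 0,"fingers": 0.95}
    - {"dx": 0,"dy": 0,"dz": 0,"yaw": 0,"fingers": 0.95}

```text
clock: 4.5
position: [0.5938, -0.2763, 0.107]
tool_rot: [-3.139, -0.002, -0.305]
force: [0.5, 0.0, 0.3]
grip_width: 0.0157
finger_force: 22.9
```

```bash
python3 - <<'E'
from h import *
im,c=snap('wrist','w4');np.save('w4.npy',c['T']);s=readout.observe();print(s['position'],s['grip_width'],s['finger_force'],s['clock'])
A=blob(im,proj(c,[.593,-.28,.04]),130,'white');print(cv2.contourArea(A),axis(c,A,.04),cv2.fitEllipse(A),proj(c,[.593,-.28,.04]))
E
```

```text
[ 0.5922 -0.2788  0.107 ] 0.01574772985455055 22.896252490572806 4.55
9550.0 (array([ 0.5998, -0.2824]), (96.380859375, 84.75871276855469), np.float32(70.33231)) ((262.97711181640625, 198.45787048339844), (119.34093475341797, 132.50135803222656), 91.7277603149414) [262.9124 210.5443]
```

View pics/w4.png

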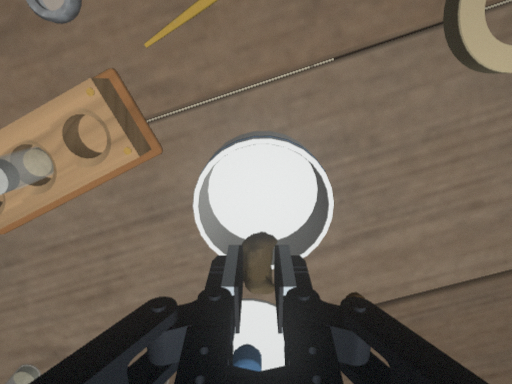

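Tooth is held well between the pads at (260,262); dish rim centred at column 263, matching the estimate.

drive_tool:
  targets:
    - {"dx": 0,"dy": 0,"dz": 0.25,"yaw": 0,"fingers": 0.95}
    - {"dx": 0,"dy": 0,"dz": 0.25,"yaw": 0,"fingers": 0.95}
    - {"dx": 0,"dy": 0,"dz": 0.25,"yaw": 0,"fingers": 0.95}
    - {"dx": 0,"dy": 0,"dz": 0.1,"yaw": 0,"fingers": 0.95}
    - {"dx": 0,"dy": 0,"dz": 0.09,"yaw": 0,"fingers": 0.95}
    - {"dx": 0,"dy": 0,"dz": 0,"yaw": 0,"fingers": 0.95}

```text
clock: 5.15
position: [0.5907, -0.2821, 0.0129]
tool_rot: [3.141, -0.001, -0.312]
force: [-0.3, -1.0, -1.1]
grip_width: 0.0156
finger_force: 24.2
```

drive_tool:
  targets:
    - {"dx": 0,"dy": 0,"dz": 0,"yaw": 0,"fingers": 0.68}
    - {"dx": 0,"dy": 0,"dz": 0,"yaw": 0,"fingers": 0.68}
    - {"dx": 0,"dy": 0,"dz": 0,"yaw": 0,"fingers": 0.68}
    - {"dx": 0,"dy": 0,"dz": -0.2,"yaw": 0,"fingers": 0.68}
    - {"dx": 0,"dy": 0,"dz": -0.3,"yaw": 0,"fingers": 0.68}
    - {"dx": 0,"dy": 0,"dz": -0.3,"yaw": 0,"fingers": 0.6}
    - {"dx": 0,"dy": 0,"dz": -0.3,"yaw": 0,"fingers": 0.45}
    - {"dx": -0.36,"dy": -0.04,"dz": 0,"yaw": 0,"fingers": 0.4}
    - {"dx": -0.36,"dy": -0.04,"dz": 0,"yaw": 0,"fingers": 0.4}
    - {"dx": -0.36,"dy": -0.04,"dz": 0,"yaw": 0,"fingers": 0.4}
    - {"dx": -0.36,"dy": -0.03,"dz": 0,"yaw": 0,"fingers": 0.4}
    - {"dx": 0,"dy": 0,"dz": 0,"yaw": 0,"fingers": 0.4}
    - {"dx": 0,"dy": 0,"dz": 0,"yaw": 0,"fingers": 0.4}

```text
clock: 6.45
position: [0.4583, -0.2229, 0.123]
tool_rot: [-3.142, -0.001, -0.311]
force: [-0.2, -0.3, -0.3]
grip_width: 0.0514
finger_force: 0.0
```

```bash
python3 - <<'E'
from h import *
im,c=snap('wrist','w5');np.save('w5.npy',c['T']);s=readout.observe();print(s['position'],s['tool_rot'],s['grip_width'],s['clock'])
p=proj(c,[.4575,-.2222,.03]);h=cv2.cvtColor(im,cv2.COLOR_BGR2HSV);print(p,h[int(p[1])-30:int(p[1])+30:10,int(p[0])-20:int(p[0])+30:10].tolist())
E
```

```text
[ 0.459  -0.2231  0.1228] [ 3.1416 -0.0014 -0.3112] 0.05144422581307035 6.5
[256.7984 199.6991] [[[75, 2, 238], [90, 1, 238], [60, 1, 237], [90, 2, 238], [75, 2, 238]], [[60, 1, 236], [75, 2, 238], [90, 3, 238], [90, 1, 238], [105, 2, 239]], [[90, 1, 238], [106, 36, 93], [106, 86, 145], [106, 78, 128], [75, 2, 239]], [[90, 2, 237], [106, 93, 161], [106, 95, 169], [105, 97, 163], [90, 2, 238]], [[80, 3, 237], [105, 99, 163], [105, 98, 164], [106, 95, 166], [90, 2, 238]], [[90, 2, 237], [90, 2, 236], [90, 4, 232], [75, 2, 236], [60, 1, 237]]]
```

View pics/w5.png

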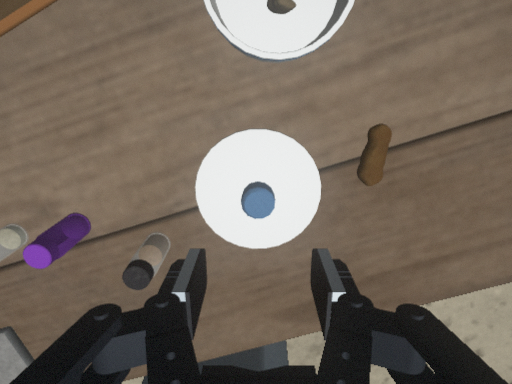

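View: knob at (258,201), lid disc centred (258,188), bone at (375,154), tooth lying in the dish at (282,3), black vial (140,270), purple (60,240).

```bash
sed -i "s/(h<125)&(s>110)/(h<125)\&(s>60)/" h.py; cat >> h.py <<'E'
def circ(P):
    A=np.c_[2*P,np.ones(len(P))];x=np.linalg.lstsq(A,(P**2).sum(1),rcond=None)[0];r=np.sqrt(x[2]+x[0]**2+x[1]**2)
    return x[:2],r,np.abs(np.linalg.norm(P-x[:2],axis=1)-r).max()
def load(n):
    c=camera_info('wrist');c['T']=np.load(n+'.npy');return cv2.imread(f'pics/{n}.png'),c
E
python3 - <<'E'
from h import *
im,c=load('w5');i2,c2=load('w2');t=cv2.imread('pics/top0.png');ct=camera_info('top')
A=blob(im,(258,201),26,'blue');A2=blob(i2,(120,183),20,'blue');B=blob(t,(270,236),12,'blue')
print('knob',cen(A),cen(A2),tri((c,cen(A)),(c2,cen(A2)),(ct,cen(B))))
L=blob(im,(258,188),70,'white');P=np.array([plane(c,p,.015)[:2] for p in L.reshape(-1,2)]);print('lid',circ(P))
i4,c4=load('w4');D=blob(i4,(263,198),75,'white').reshape(-1,2);D=cv2.convexHull(D).reshape(-1,2)
P=np.array([plane(c4,p,.04)[:2] for p in D if p[1]<215]);print('dish w4',circ(P),len(P))
D=blob(t,(295,176),28,'white');P=np.array([plane(ct,p,.04)[:2] for p in cv2.convexHull(D).reshape(-1,2)]);print('dish top',circ(P))
for n,(i,k),w,s in [('w5',(im,c),38,(375,154)),('w2',(i2,c2),26,(221,177))]:
    h=cv2.cvtColor(i,cv2.COLOR_BGR2HSV)[s[1]-w:s[1]+w,s[0]-w:s[0]+w]
    m=((h[...,1]>130)).astype(np.uint8);C=max(cv2.findContours(m,0,1,offset=(s[0]-w,s[1]-w))[0],key=cv2.contourArea)
    print('bone',n,cen(C),cv2.contourArea(C),axis(k,C,.008)); 
    if n=='w5':b=(k,cen(C))
    else: print(tri(b,(k,cen(C))))
E
```

```text
knob [258.002  202.0912] [118.7988 184.5197] (array([ 0.4566, -0.2227,  0.0334]), np.float64(0.00031517227312669987))
lid (array([ 0.4584, -0.2233]), np.float64(0.050421045557200166), np.float64(0.0006213342892757989))
dish w4 (array([ 0.5946, -0.2805]), np.float64(0.04823699959802484), np.float64(0.00012138768038277153)) 30
dish top (array([ 0.5943, -0.2799]), np.float64(0.049325558430042514), np.float64(0.00075577997688972))
bone w5 [383.4427 137.2898] 157.0 (array([ 0.4691, -0.3293]), (11.814845085144043, 16.889659881591797), np.float32(-29.303816))
bone w2 [230.3218 163.3218] 14.5 (array([ 0.4722, -0.3315]), (9.66489028930664, 8.48280143737793), np.float32(43.387913))
(array([ 0.4695, -0.3324,  0.0028]), np.float64(0.0016020151258266855))
```

drive_tool:
  targets:
    - {"dx": -0.01,"dy": 0,"dz": 0.3,"yaw": 0,"fingers": 0.4}
    - {"dx": 0,"dy": 0,"dz": 0.3,"yaw": 0,"fingers": 0.4}
    - {"dx": 0,"dy": 0,"dz": 0.3,"yaw": 0,"fingers": 0.4}
    - {"dx": 0,"dy": 0,"dz": 0.16,"yaw": 0,"fingers": 0.4}
    - {"dx": 0,"dy": 0,"dz": 0,"yaw": 0,"fingers": 0.4}
    - {"dx": 0,"dy": 0,"dz": 0,"yaw": 0,"fingers": 0.95}
    - {"dx": 0,"dy": 0,"dz": 0,"yaw": 0,"fingers": 0.95}
    - {"dx": 0,"dy": 0,"dz": 0,"yaw": 0,"fingers": 0.95}
    - {"dx": 0,"dy": 0,"dz": 0,"yaw": 0,"fingers": 0.95}
  squeeze: 50

```text
clock: 7.4
position: [0.458, -0.2229, 0.0174]
tool_rot: [3.141, -0.002, -0.311]
force: [-0.9, -0.2, 8.5]
grip_width: 0.0236
finger_force: 50.0
```

drive_tool:
  targets:
    - {"dx": 0,"dy": 0,"dz": -0.1,"yaw": 0,"fingers": 0.95}
    - {"dx": 0,"dy": 0,"dz": -0.3,"yaw": 0,"fingers": 0.95}
    - {"dx": 0,"dy": 0,"dz": -0.3,"yaw": 0,"fingers": 0.95}
    - {"dx": 0,"dy": 0,"dz": -0.2,"yaw": 0,"fingers": 0.95}
    - {"dx": 0.3,"dy": 0.03,"dz": 0,"yaw": 0,"fingers": 0.95}
    - {"dx": 0.3,"dy": 0.03,"dz": 0,"yaw": 0,"fingers": 0.95}
    - {"dx": 0.3,"dy": 0.03,"dz": 0,"yaw": 0,"fingers": 0.95}
    - {"dx": 0.3,"dy": 0.03,"dz": 0,"yaw": 0,"fingers": 0.95}
    - {"dx": 0.28,"dy": 0.01,"dz": 0,"yaw": 0,"fingers": 0.95}
    - {"dx": 0,"dy": 0,"dz": 0,"yaw": 0,"fingers": 0.95}
    - {"dx": 0,"dy": 0,"dz": 0,"yaw": 0,"fingers": 0.95}

```text
clock: 8.5
position: [0.5939, -0.2801, 0.1067]
tool_rot: [-3.142, 0.0, -0.311]
force: [0.2, 0.7, -1.8]
grip_width: 0.0234
finger_force: 49.6
```

```bash
python3 - <<'E'
from h import *
im,c=snap('wrist','w6');np.save('w6.npy',c['T']);t,ct=snap('top','t6');s=readout.observe();print(s['position'],s['tool_rot'],s['grip_width'],s['clock'])
cv2.imwrite('pics/t6c.png',np.hstack([cv2.resize(im,(533,400)),cv2.resize(t[140:220,270:323],(265,400))]))
E
```

```text
[ 0.5934 -0.28    0.1067] [-3.1416  0.0004 -0.3115] 0.02385550818065696 8.6
```

View pics/t6c.png

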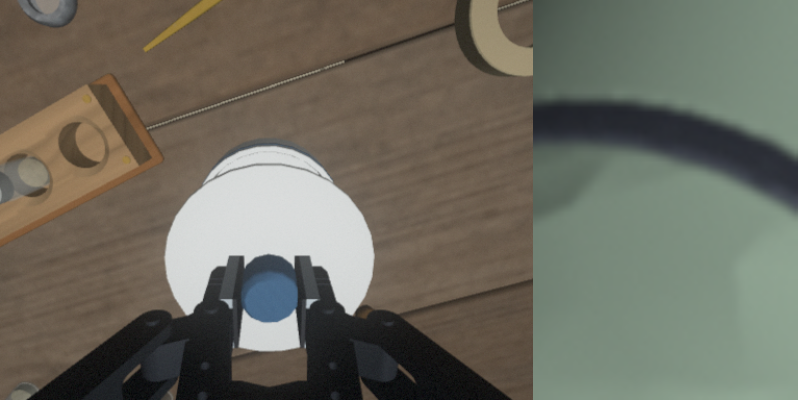

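Lid (columns 165–374) is centred over the dish (204–333) and level; the arm blocks the top camera.

drive_tool:
  targets:
    - {"dx": 0.01,"dy": 0,"dz": 0.2,"yaw": 0,"fingers": 0.95}
    - {"dx": 0,"dy": 0,"dz": 0.15,"yaw": 0,"fingers": 0.95}
    - {"dx": 0,"dy": 0,"dz": 0.1,"yaw": 0,"fingers": 0.95}
    - {"dx": 0,"dy": 0,"dz": 0.07,"yaw": 0,"fingers": 0.95}
    - {"dx": 0,"dy": 0,"dz": 0.05,"yaw": 0,"fingers": 0.95}
    - {"dx": 0,"dy": 0,"dz": 0,"yaw": 0,"fingers": 0.95}
    - {"dx": 0,"dy": 0,"dz": 0,"yaw": 0,"fingers": 0.95}

```text
clock: 9.3
position: [0.5952, -0.2806, 0.0496]
tool_rot: [3.142, -0.0, -0.311]
force: [0.2, -1.0, -1.8]
grip_width: 0.0237
finger_force: 49.7
```

drive_tool:
  targets:
    - {"dx": 0,"dy": 0,"dz": 0.015,"yaw": 0,"fingers": 0.95}
    - {"dx": 0,"dy": 0,"dz": 0,"yaw": 0,"fingers": 0.95}
    - {"dx": 0,"dy": 0,"dz": 0,"yaw": 0,"fingers": 0.4}
    - {"dx": 0,"dy": 0,"dz": 0,"yaw": 0,"fingers": 0.4}
    - {"dx": 0,"dy": 0,"dz": 0,"yaw": 0,"fingers": 0.4}
    - {"dx": 0,"dy": 0,"dz": -0.1,"yaw": 0,"fingers": 0.4}
    - {"dx": 0,"dy": 0,"dz": -0.3,"yaw": 0,"fingers": 0.4}
    - {"dx": 0,"dy": 0,"dz": -0.3,"yaw": 0,"fingers": 0.4}
    - {"dx": 0,"dy": 0,"dz": 0,"yaw": 0,"fingers": 0.4}

```text
clock: 10.2
position: [0.5969, -0.2815, 0.1225]
tool_rot: [3.141, -0.006, -0.312]
force: [0.1, 0.2, -0.5]
grip_width: 0.0512
finger_force: 0.0
```

```bash
python3 - <<'E'
from h import *
im,c=snap('wrist','w7');np.save('w7.npy',c['T']);s=readout.observe();print(s['position'],s['tool_rot'],s['grip_width'],s['clock'])
L=blob(im,proj(c,[.5945,-.28,.047]),75,'white').reshape(-1,2);P=np.array([plane(c,p,.047)[:2] for p in cv2.convexHull(L).reshape(-1,2) if p[1]<215]);print('lid',circ(P))
i5,c5=load('w5');i2,c2=load('w2')
for i,c,w,s in [(i5,c5,(30,38),(375,154)),(i2,c2,(18,24),(221,177))]:
    x0,y0=s[0]-w[0],s[1]-w[1];g=cv2.cvtColor(i,cv2.COLOR_BGR2Lab)[y0:y0+2*w[1],x0:x0+2*w[0]]
    b=g[...,2].copy();th,m=cv2.threshold(b,0,255,cv2.THRESH_OTSU);C=max(cv2.findContours(m,0,1,offset=(x0,y0))[0],key=cv2.contourArea)
    print('bone',th,cen(C),cv2.contourArea(C),axis(c,C,.008))
    if i is i5:k=(c,cen(C))
    else: print(tri(k,(c,cen(C))))
E
```

```text
[ 0.5961 -0.281   0.1204] [ 3.1414 -0.0037 -0.3115] 0.05134225523782153 10.25
lid (array([ 0.5956, -0.2816]), np.float64(0.05056925647016387), np.float64(0.00018628777437691701))
bone 143.0 [377.1178 155.4496] 932.0 (array([ 0.4562, -0.3224]), (17.001827239990234, 49.29413604736328), np.float32(-22.53958))
bone 142.0 [220.9547 177.9128] 541.0 (array([ 0.4562, -0.3229]), (17.942134857177734, 49.8982048034668), np.float32(-27.7074))
(array([ 0.4569, -0.3227,  0.0099]), np.float64(7.734473549790997e-05))
```

drive_tool:
  targets:
    - {"dx": -0.3,"dy": 0.205,"dz": 0,"yaw": 0,"fingers": 0.4}
    - {"dx": -0.3,"dy": 0.205,"dz": 0,"yaw": 0,"fingers": 0.4}
    - {"dx": -0.3,"dy": 0.205,"dz": 0,"yaw": 0,"fingers": 0.4}
    - {"dx": -0.3,"dy": 0.205,"dz": 0,"yaw": 0,"fingers": 0.4}
    - {"dx": 0,"dy": 0,"dz": 0.3,"yaw": 0.083,"fingers": 0.4}
    - {"dx": 0,"dy": 0,"dz": 0.3,"yaw": 0,"fingers": 0.4}
    - {"dx": 0,"dy": 0,"dz": 0,"yaw": 0,"fingers": 0.4}
    - {"dx": 0,"dy": 0,"dz": 0,"yaw": 0,"fingers": 0.4}

```text
clock: 11.05
position: [0.4555, -0.3216, 0.0579]
tool_rot: [-3.141, 0.001, -0.441]
force: [0.0, -0.3, -0.2]
grip_width: 0.0509
finger_force: 0.0
```

```bash
python3 - <<'E'
from h import *
im,c=snap('wrist','w8');s=readout.observe();print(s['position'],s['tool_rot'],s['grip_width'],s['clock'])
p=proj(c,[.4565,-.3226,.01]).astype(int);print(p);w=(40,55)
x0,y0=p-w;b=cv2.cvtColor(im,cv2.COLOR_BGR2Lab)[y0:y0+2*w[1],x0:x0+2*w[0],2].copy()
th,m=cv2.threshold(b,0,255,cv2.THRESH_OTSU);C=max(cv2.findContours(m,0,1,offset=(int(x0),int(y0)))[0],key=cv2.contourArea)
print(cen(C),cv2.contourArea(C),axis(c,C,.01))
E
```

```text
[ 0.456  -0.3219  0.0586] [ 3.1416 -0.0003 -0.441 ] 0.051440488358597505 11.1
[257 220]
[257.4367 219.1796] 1536.5 (array([ 0.4573, -0.3221]), (18.227432250976562, 49.545223236083984), np.float32(-24.501024))
```

Well centred. Grasp.

drive_tool:
  targets:
    - {"dx": 0.01,"dy": 0,"dz": 0.25,"yaw": 0,"fingers": 0.4}
    - {"dx": 0,"dy": 0,"dz": 0.2,"yaw": 0,"fingers": 0.4}
    - {"dx": 0,"dy": 0,"dz": 0.07,"yaw": 0,"fingers": 0.4}
    - {"dx": 0,"dy": 0,"dz": 0,"yaw": 0,"fingers": 0.4}
    - {"dx": 0,"dy": 0,"dz": 0,"yaw": 0,"fingers": 0.95}
    - {"dx": 0,"dy": 0,"dz": 0,"yaw": 0,"fingers": 0.95}
    - {"dx": 0,"dy": 0,"dz": 0,"yaw": 0,"fingers": 0.95}
    - {"dx": 0,"dy": 0,"dz": 0,"yaw": 0,"fingers": 0.95}
  squeeze: 25

```text
clock: 11.9
position: [0.4572, -0.3225, 0.0069]
tool_rot: [3.142, -0.001, -0.442]
force: [-1.2, 1.1, 10.1]
grip_width: 0.0179
finger_force: 24.5
```

```bash
python3 - <<'E'
from h import *
s=readout.observe();print(s['qpos'],s['clock'])
ct=camera_info('top');cs=camera_info('side')
Q=np.array([(25,70),(137,48),(150,125),(42,148)])/2.857+[140,120]
P=np.array([plane(ct,p,.022)[:2] for p in Q]);print(P,P.mean(0),np.linalg.norm(P-np.roll(P,1,0),axis=1))
print('post base',plane(cs,(270,345),0),'clamp',tri((ct,(82,286)),(cs,(268,236))),'arm tip',tri((ct,(126,286)),(cs,(315,268))),'top',tri((ct,(16,303)),(cs,(284,92))))
A=blob(cv2.imread('pics/top0.png'),(233,145),38,'wood');print('rack',axis(ct,A,.034))
P=[plane(ct,np.array(p)/2.857+[140,120],.034) for p in [(215,82),(322,66)]];print(P)
E
```

```text
[ 0.4763  0.7523  0.0452  1.9121 -0.0674  0.4773 -1.4432] 11.9
[[ 0.6716  0.0652]
 [ 0.691  -0.0269]
 [ 0.6248 -0.0397]
 [ 0.6052  0.048 ]] [0.6482 0.0117] [0.0686 0.0941 0.0674 0.0899]
post base [0.347 0.102 0.   ] clamp (array([0.3572, 0.105 , 0.2304]), np.float64(0.00021865498093048716)) arm tip (array([0.334 , 0.0534, 0.1443]), np.float64(0.01896756178439495)) top (array([0.3477, 0.1052, 0.4106]), np.float64(0.00021750074018737382))
rack (array([ 0.6618, -0.1365]), (69.65679931640625, 153.709228515625), np.float32(-80.95065))
[array([ 0.6582, -0.0937,  0.034 ]), array([ 0.6721, -0.1814,  0.034 ])]
```

drive_tool:
  targets:
    - {"dx": 0,"dy": 0,"dz": -0.2,"yaw": 0,"fingers": 0.95}
    - {"dx": 0,"dy": 0,"dz": -0.3,"yaw": 0,"fingers": 0.95}
    - {"dx": 0,"dy": 0,"dz": -0.3,"yaw": -0.087,"fingers": 0.95}
    - {"dx": 0,"dy": 0,"dz": -0.3,"yaw": -0.087,"fingers": 0.95}
    - {"dx": 0,"dy": 0,"dz": -0.2,"yaw": -0.087,"fingers": 0.95}
    - {"dx": 0,"dy": 0,"dz": 0,"yaw": -0.087,"fingers": 0.95}
    - {"dx": 0,"dy": 0,"dz": 0,"yaw": -0.087,"fingers": 0.95}
    - {"dx": 0,"dy": 0,"dz": 0,"yaw": -0.087,"fingers": 0.95}
    - {"dx": 0,"dy": 0,"dz": 0,"yaw": -0.087,"fingers": 0.95}
    - {"dx": 0,"dy": 0,"dz": 0,"yaw": -0.087,"fingers": 0.95}
    - {"dx": 0,"dy": 0,"dz": 0,"yaw": -0.087,"fingers": 0.95}
    - {"dx": 0,"dy": 0,"dz": 0,"yaw": -0.087,"fingers": 0.95}
    - {"dx": 0,"dy": 0,"dz": 0,"yaw": -0.087,"fingers": 0.95}
    - {"dx": 0,"dy": 0,"dz": 0,"yaw": -0.087,"fingers": 0.95}
    - {"dx": 0,"dy": 0,"dz": 0,"yaw": -0.087,"fingers": 0.95}
    - {"dx": 0,"dy": 0,"dz": 0,"yaw": -0.087,"fingers": 0.95}
    - {"dx": 0,"dy": 0,"dz": 0,"yaw": -0.087,"fingers": 0.95}
    - {"dx": 0,"dy": 0,"dz": 0,"yaw": -0.087,"fingers": 0.95}
    - {"dx": 0,"dy": 0,"dz": 0,"yaw": 0,"fingers": 0.95}

```text
clock: 13.8
position: [0.4564, -0.3226, 0.1363]
tool_rot: [3.141, 0.0, 1.747]
force: [0.6, -0.3, 1.2]
grip_width: 0.0176
finger_force: 24.2
```

drive_tool:
  targets:
    - {"dx": 0.329,"dy": 0.273,"dz": 0,"yaw": 0,"fingers": 0.95}
    - {"dx": 0.329,"dy": 0.273,"dz": 0,"yaw": 0,"fingers": 0.95}
    - {"dx": 0.329,"dy": 0.273,"dz": 0,"yaw": 0,"fingers": 0.95}
    - {"dx": 0.329,"dy": 0.273,"dz": 0,"yaw": 0,"fingers": 0.95}
    - {"dx": 0.329,"dy": 0.273,"dz": 0,"yaw": 0,"fingers": 0.95}
    - {"dx": 0.329,"dy": 0.273,"dz": 0,"yaw": 0,"fingers": 0.95}
    - {"dx": 0.329,"dy": 0.273,"dz": 0,"yaw": 0,"fingers": 0.95}
    - {"dx": 0.329,"dy": 0.273,"dz": 0,"yaw": 0,"fingers": 0.95}
    - {"dx": 0.329,"dy": 0.273,"dz": 0,"yaw": 0,"fingers": 0.95}
    - {"dx": 0,"dy": 0,"dz": 0,"yaw": 0,"fingers": 0.95}
    - {"dx": 0,"dy": 0,"dz": 0,"yaw": 0,"fingers": 0.95}

```text
clock: 14.9
position: [0.6474, 0.0131, 0.1358]
tool_rot: [-3.142, 0.0, 1.743]
force: [-0.4, -1.6, 0.2]
grip_width: 0.0179
finger_force: 24.2
```

```bash
python3 - <<'E'
from h import *
im,c=snap('wrist','w9');np.save('w9.npy',c['T']);s=readout.observe();print(s['position'],s['tool_rot'],s['grip_width'],s['clock'],s['qpos'])
E
```

```text
[0.6472 0.0117 0.1359] [-3.1413  0.0007  1.7421] 0.017547225032358334 14.95 [ 0.2141  0.7059 -0.5052  1.5995  0.3999  0.9411 -0.257 ]
```

View pics/w9.png

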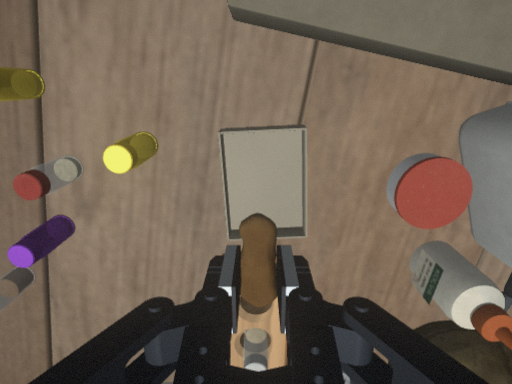

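Bone held above the tray; tray rim corners about (220,131), (306,126), (306,237), (229,239).

```bash
python3 - <<'E'
from h import *
im,c=load('w9')
P=np.array([plane(c,p,.022)[:2] for p in [(220,131),(306,126),(306,237),(229,239)]]);print(P,P.mean(0))
P=np.array([plane(c,p,z) for p,z in [((32,184),.058),((258,335),.06)]]);print(P)
E
```

```text
[[ 0.6093  0.0551]
 [ 0.6745  0.0704]
 [ 0.6954 -0.0227]
 [ 0.6296 -0.0362]] [0.6522 0.0167]
[[ 0.4866  0.001   0.058 ]
 [ 0.6665 -0.1002  0.06  ]]
```

drive_tool:
  targets:
    - {"dx": 0,"dy": 0.03,"dz": 0.3,"yaw": 0,"fingers": 0.95}
    - {"dx": 0,"dy": 0,"dz": 0.3,"yaw": 0,"fingers": 0.95}
    - {"dx": 0,"dy": 0,"dz": 0.3,"yaw": 0,"fingers": 0.95}
    - {"dx": 0,"dy": 0,"dz": 0.2,"yaw": 0,"fingers": 0.95}
    - {"dx": 0,"dy": 0,"dz": 0.1,"yaw": 0,"fingers": 0.95}
    - {"dx": 0,"dy": 0,"dz": 0.06,"yaw": 0,"fingers": 0.95}
    - {"dx": 0,"dy": 0,"dz": 0,"yaw": 0,"fingers": 0.95}
    - {"dx": 0,"dy": 0,"dz": 0,"yaw": 0,"fingers": 0.95}

```text
clock: 15.75
position: [0.6508, 0.0122, 0.0108]
tool_rot: [3.14, 0.0, 1.744]
force: [-0.1, -0.1, 0.2]
grip_width: 0.0176
finger_force: 24.2
```

drive_tool:
  targets:
    - {"dx": 0,"dy": 0,"dz": 0.012,"yaw": 0,"fingers": 0.95}
    - {"dx": 0,"dy": 0,"dz": 0,"yaw": 0,"fingers": 0.7}
    - {"dx": 0,"dy": 0,"dz": 0,"yaw": 0,"fingers": 0.7}
    - {"dx": 0,"dy": 0,"dz": 0,"yaw": 0,"fingers": 0.7}
    - {"dx": 0,"dy": 0,"dz": -0.2,"yaw": 0,"fingers": 0.7}
    - {"dx": 0,"dy": 0,"dz": -0.4,"yaw": 0,"fingers": 0.65}
    - {"dx": 0,"dy": 0,"dz": -0.4,"yaw": 0,"fingers": 0.58}
    - {"dx": 0,"dy": 0,"dz": -0.3,"yaw": 0.08,"fingers": 0.58}
    - {"dx": 0,"dy": 0,"dz": 0,"yaw": 0.08,"fingers": 0.58}
    - {"dx": 0,"dy": 0,"dz": 0,"yaw": 0.08,"fingers": 0.58}
    - {"dx": 0,"dy": 0,"dz": 0,"yaw": 0.08,"fingers": 0.58}
    - {"dx": 0,"dy": 0,"dz": 0,"yaw": 0.08,"fingers": 0.58}
    - {"dx": 0,"dy": 0,"dz": 0,"yaw": 0.08,"fingers": 0.58}
    - {"dx": 0,"dy": 0,"dz": 0,"yaw": 0.08,"fingers": 0.58}
    - {"dx": 0,"dy": 0,"dz": 0,"yaw": 0.08,"fingers": 0.58}
    - {"dx": 0,"dy": 0,"dz": 0,"yaw": 0.08,"fingers": 0.58}
    - {"dx": 0,"dy": 0,"dz": 0,"yaw": 0.08,"fingers": 0.58}
    - {"dx": 0,"dy": 0,"dz": 0,"yaw": 0.087,"fingers": 0.58}
    - {"dx": 0,"dy": 0,"dz": 0,"yaw": 0,"fingers": 0.58}

```text
clock: 17.65
position: [0.6502, 0.0127, 0.1387]
tool_rot: [3.141, 0.0, 0.349]
force: [-0.4, 0.0, 0.3]
grip_width: 0.0357
finger_force: 0.0
```

drive_tool:
  targets:
    - {"dx": -0.325,"dy": -0.09,"dz": 0,"yaw": 0,"fingers": 0.58}
    - {"dx": -0.325,"dy": -0.09,"dz": 0,"yaw": 0,"fingers": 0.58}
    - {"dx": -0.325,"dy": -0.09,"dz": 0,"yaw": 0,"fingers": 0.58}
    - {"dx": -0.325,"dy": -0.09,"dz": 0,"yaw": 0,"fingers": 0.58}
    - {"dx": -0.325,"dy": -0.09,"dz": 0,"yaw": 0,"fingers": 0.58}
    - {"dx": 0,"dy": 0,"dz": 0,"yaw": 0,"fingers": 0.58}
    - {"dx": 0,"dy": 0,"dz": 0,"yaw": 0,"fingers": 0.58}

```text
clock: 18.35
position: [0.4824, -0.0013, 0.1391]
tool_rot: [3.141, -0.001, 0.355]
force: [0.6, 0.3, -0.6]
grip_width: 0.0363
finger_force: 0.0
```

```bash
python3 - <<'E'
from h import *
im,c=snap('wrist','w10');np.save('w10.npy',c['T']);s=readout.observe();print(s['position'],s['tool_rot'],s['grip_width'],s['clock'],s['qpos'],s['force'])
print(proj(c,[.4826,-.0012,.055]))
A=blob(im,proj(c,[.4826,-.0012,.055]),25,'red');print(cen(A),cv2.contourArea(A),axis(c,A,.058))
ct=camera_info('top');cs=camera_info('side')
print(tri((c,cen(A)),(ct,(170.58,222.5)),(cs,(235.14,240.54))))
E
```

```text
[ 0.4829 -0.0011  0.1389] [ 3.1414 -0.001   0.3544] 0.0359108275907324 18.4 [ 0.0208  0.4379 -0.1811  2.046   0.1238  0.6667 -1.4573] [-0.1319  0.4213  0.1977]
[257.6094 201.6373]
[258.9189 202.6405] 485.0 (array([ 0.4831, -0.0017]), (19.498823165893555, 18.367053985595703), np.float32(20.37854))
(array([ 0.4825, -0.0016,  0.0549]), np.float64(0.0008068231930964255))
```

View pics/w10.png

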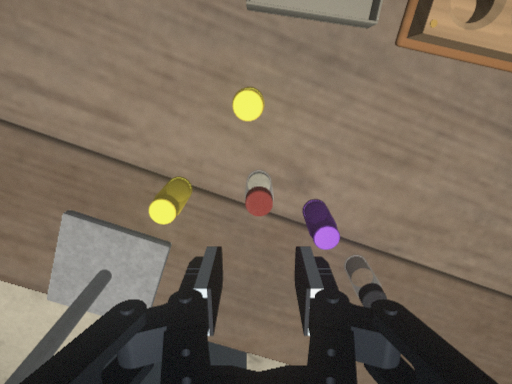

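Red cap at (259,203) centred between the fingers; purple (325,235) and yellow (163,210) clear by enough.

drive_tool:
  targets:
    - {"dx": 0,"dy": 0,"dz": 0.3,"yaw": 0,"fingers": 0.58}
    - {"dx": 0,"dy": 0,"dz": 0.3,"yaw": 0,"fingers": 0.58}
    - {"dx": 0,"dy": 0,"dz": 0.3,"yaw": 0,"fingers": 0.58}
    - {"dx": 0,"dy": 0,"dz": 0.2,"yaw": 0,"fingers": 0.58}
    - {"dx": 0,"dy": 0,"dz": 0,"yaw": 0,"fingers": 0.58}
    - {"dx": 0,"dy": 0,"dz": 0,"yaw": 0,"fingers": 0.95}
    - {"dx": 0,"dy": 0,"dz": 0,"yaw": 0,"fingers": 0.95}
    - {"dx": 0,"dy": 0,"dz": 0,"yaw": 0,"fingers": 0.95}
  squeeze: 30

```text
clock: 19.2
position: [0.4829, -0.0013, 0.0296]
tool_rot: [3.141, -0.002, 0.352]
force: [0.4, -0.6, -0.0]
grip_width: 0.0219
finger_force: 30.2
```

drive_tool:
  targets:
    - {"dx": 0,"dy": 0,"dz": -0.2,"yaw": 0,"fingers": 0.95}
    - {"dx": 0,"dy": 0,"dz": -0.4,"yaw": 0,"fingers": 0.95}
    - {"dx": 0,"dy": 0,"dz": -0.4,"yaw": 0,"fingers": 0.95}
    - {"dx": 0,"dy": 0,"dz": -0.2,"yaw": 0,"fingers": 0.95}
    - {"dx": 0.265,"dy": 0.294,"dz": 0,"yaw": 0,"fingers": 0.95}
    - {"dx": 0.265,"dy": 0.294,"dz": 0,"yaw": 0,"fingers": 0.95}
    - {"dx": 0.265,"dy": 0.294,"dz": 0,"yaw": 0,"fingers": 0.95}
    - {"dx": 0.265,"dy": 0.294,"dz": 0,"yaw": 0,"fingers": 0.95}
    - {"dx": 0.265,"dy": 0.294,"dz": 0,"yaw": 0,"fingers": 0.95}
    - {"dx": 0,"dy": 0,"dz": 0,"yaw": 0,"fingers": 0.95}
    - {"dx": 0,"dy": 0,"dz": 0,"yaw": 0,"fingers": 0.95}

```text
clock: 20.3
position: [0.6572, -0.0939, 0.1488]
tool_rot: [-3.141, -0.0, 0.351]
force: [-0.6, 1.0, -0.9]
grip_width: 0.0221
finger_force: 30.3
```

```bash
python3 - <<'E'
from h import *
im,c=snap('wrist','w11');np.save('w11.npy',c['T']);s=readout.observe();print(s['position'],s['tool_rot'],s['grip_width'],s['clock'])
for X in [(.6582,-.0937,.034),(.6652,-.1376,.034),(.6721,-.1814,.034)]: print(proj(c,X))
E
```

```text
[ 0.6568 -0.0934  0.1489] [-3.1413  0.      0.3517] 0.021576930741910628 20.35
[257.8883 187.9338]
[309.9712 197.6537]
[360.8451 207.2431]
```

View pics/w11.png

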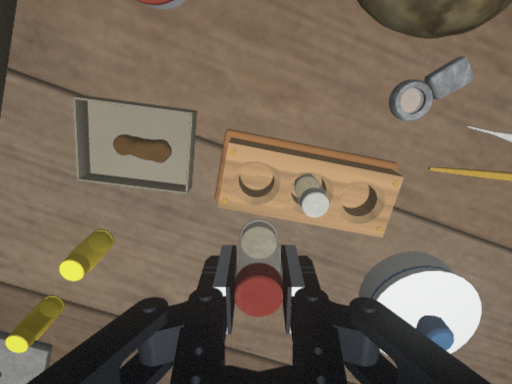

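Rack seen clearly: left socket about (257,181), right about (360,202), white vial (314,200). Bone lies flat in the tray. A closer crop gives the socket centres.

```bash
python3 - <<'E'
import cv2
im=cv2.imread('pics/w11.png');cv2.imwrite('pics/w11c.png',cv2.resize(im[125:245,210:410],None,fx=4,fy=4,interpolation=cv2.INTER_CUBIC))
E
```

```text
(no output)
```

View pics/w11c.png

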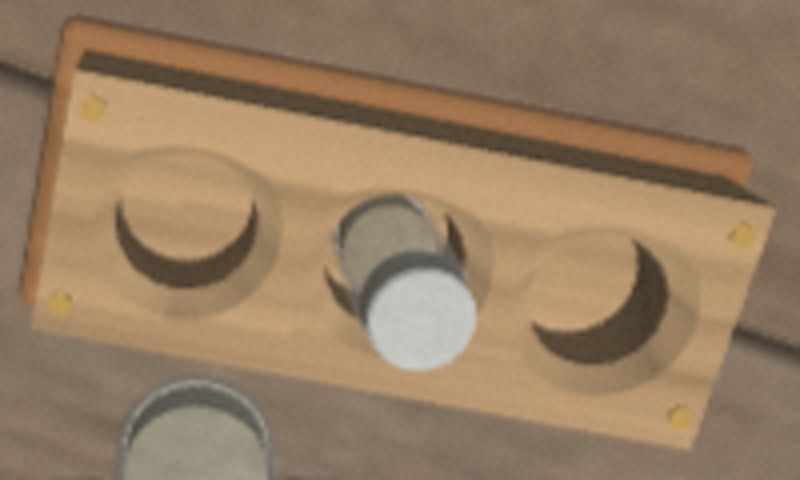

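Crop: brass pins at (93,107), (742,235), (679,417), (59,302); countersinks centred about (194,233) and (612,311) in the crop.

```bash
python3 - <<'E'
from h import *
im,c=load('w11');f=lambda p,z=.034:plane(c,np.array(p)/4+[210,125]-[.375,.375],z)[:2]
pins=np.array([f(p) for p in [(93,107),(742,235),(679,417),(59,302)]]);cor=np.array([f(p) for p in [(78,70),(775,208),(690,448),(32,330)]])
for n,P in [('pins',pins),('corners',cor)]:
    a=(P[1]+P[2]-P[0]-P[3]);a/=np.linalg.norm(a);m=P.mean(0);print(n,m,np.degrees(np.arctan2(a[1],a[0])),np.linalg.norm(P-np.roll(P,1,0),axis=1),'sockets',m-.045*a,m+.045*a)
print('csk',f((194,233)),f((612,311)))
A=np.array([f(p)for p in [(194,233),(612,311)]]);print(np.linalg.norm(A[1]-A[0]))
# height check of a pin-socket between w11 and the top camera
ct=camera_info('top')
for p,q in [((194,233),(215,82)),((612,311),(322,66))]: print(tri((c,np.array(p)/4+[209.6,124.6]),(ct,np.array(q)/2.857+[139.6,119.6])))
print('bone/vial check', readout.observe()['position'])
E
```

```text
pins [ 0.6697 -0.1348] -81.13670331199842 [0.0422 0.1358 0.042  0.136 ] sockets [ 0.6628 -0.0904] [ 0.6767 -0.1793]
corners [ 0.6696 -0.135 ] -80.97448202702206 [0.0563 0.1447 0.0554 0.1453] sockets [ 0.6626 -0.0906] [ 0.6767 -0.1795]
csk [ 0.6624 -0.0924] [ 0.6766 -0.1809]
0.08962731742465896
(array([ 0.6608, -0.0925,  0.0289]), np.float64(0.00035915785041434575))
(array([ 0.6751, -0.1813,  0.0306]), np.float64(0.001266403724360017))
bone/vial check [ 0.6568 -0.0934  0.1489]
```

drive_tool:
  targets:
    - {"dx": 0,"dy": 0,"dz": 0,"yaw": -0.0876,"fingers": 0.95}
    - {"dx": 0,"dy": 0,"dz": 0,"yaw": -0.0876,"fingers": 0.95}
    - {"dx": 0,"dy": 0,"dz": 0,"yaw": -0.0876,"fingers": 0.95}
    - {"dx": 0,"dy": 0,"dz": 0,"yaw": -0.0876,"fingers": 0.95}
    - {"dx": 0,"dy": 0,"dz": 0,"yaw": -0.0876,"fingers": 0.95}
    - {"dx": 0,"dy": 0,"dz": 0,"yaw": -0.0876,"fingers": 0.95}
    - {"dx": 0,"dy": 0,"dz": 0,"yaw": -0.0876,"fingers": 0.95}
    - {"dx": 0,"dy": 0,"dz": 0,"yaw": -0.0876,"fingers": 0.95}
    - {"dx": 0,"dy": 0,"dz": 0,"yaw": -0.0876,"fingers": 0.95}
    - {"dx": 0,"dy": 0,"dz": 0,"yaw": -0.0876,"fingers": 0.95}
    - {"dx": 0.014,"dy": 0.054,"dz": 0,"yaw": 0,"fingers": 0.95}
    - {"dx": 0,"dy": 0,"dz": 0.3,"yaw": 0,"fingers": 0.95}
    - {"dx": 0,"dy": 0,"dz": 0.3,"yaw": 0,"fingers": 0.95}
    - {"dx": 0,"dy": 0,"dz": 0.1,"yaw": 0,"fingers": 0.95}
    - {"dx": 0,"dy": 0,"dz": 0,"yaw": 0,"fingers": 0.95}
    - {"dx": 0,"dy": 0,"dz": 0,"yaw": 0,"fingers": 0.95}

```text
clock: 21.95
position: [0.663, -0.0911, 0.08]
tool_rot: [3.14, 0.0, 1.727]
force: [0.4, -0.6, -0.7]
grip_width: 0.0216
finger_force: 30.4
```

drive_tool:
  targets:
    - {"dx": 0,"dy": -0.008,"dz": 0.1,"yaw": 0,"fingers": 0.95}
    - {"dx": 0,"dy": 0,"dz": 0.1,"yaw": 0,"fingers": 0.95}
    - {"dx": 0,"dy": 0,"dz": 0.1,"yaw": 0,"fingers": 0.95}
    - {"dx": 0,"dy": 0,"dz": 0.08,"yaw": 0,"fingers": 0.95}
    - {"dx": 0,"dy": 0,"dz": 0.04,"yaw": 0,"fingers": 0.95}
    - {"dx": 0,"dy": 0,"dz": 0,"yaw": 0,"fingers": 0.95}

```text
clock: 22.55
position: [0.6616, -0.0915, 0.0366]
tool_rot: [-3.141, 0.0, 1.728]
force: [-1.2, -0.3, 4.3]
grip_width: 0.0221
finger_force: 31.2
```

drive_tool:
  targets:
    - {"dx": 0,"dy": 0,"dz": 0,"yaw": 0,"fingers": 0.58}
    - {"dx": 0,"dy": 0,"dz": 0,"yaw": 0,"fingers": 0.58}
    - {"dx": 0,"dy": 0,"dz": 0,"yaw": 0,"fingers": 0.58}
    - {"dx": 0,"dy": 0,"dz": -0.2,"yaw": 0,"fingers": 0.58}
    - {"dx": 0,"dy": 0,"dz": -0.4,"yaw": 0,"fingers": 0.58}
    - {"dx": 0,"dy": 0,"dz": -0.4,"yaw": 0,"fingers": 0.58}
    - {"dx": 0,"dy": 0,"dz": 0,"yaw": 0.0876,"fingers": 0.58}
    - {"dx": 0,"dy": 0,"dz": 0,"yaw": 0.0876,"fingers": 0.58}
    - {"dx": 0,"dy": 0,"dz": 0,"yaw": 0.0876,"fingers": 0.58}
    - {"dx": 0,"dy": 0,"dz": 0,"yaw": 0.0876,"fingers": 0.58}
    - {"dx": 0,"dy": 0,"dz": 0,"yaw": 0.0876,"fingers": 0.58}
    - {"dx": 0,"dy": 0,"dz": 0,"yaw": 0.0876,"fingers": 0.58}
    - {"dx": 0,"dy": 0,"dz": 0,"yaw": 0.0876,"fingers": 0.58}
    - {"dx": 0,"dy": 0,"dz": 0,"yaw": 0.0876,"fingers": 0.58}
    - {"dx": 0,"dy": 0,"dz": 0,"yaw": 0.0876,"fingers": 0.58}
    - {"dx": 0,"dy": 0,"dz": 0,"yaw": 0.0876,"fingers": 0.58}

```text
clock: 24.15
position: [0.6615, -0.0915, 0.1366]
tool_rot: [-3.141, -0.0, 0.346]
force: [-0.8, 0.3, 0.0]
grip_width: 0.0357
finger_force: 0.0
```

drive_tool:
  targets:
    - {"dx": -0.37,"dy": -0.086,"dz": 0,"yaw": 0,"fingers": 0.58}
    - {"dx": -0.37,"dy": -0.086,"dz": 0,"yaw": 0,"fingers": 0.58}
    - {"dx": -0.37,"dy": -0.086,"dz": 0,"yaw": 0,"fingers": 0.58}
    - {"dx": -0.37,"dy": -0.086,"dz": 0,"yaw": 0,"fingers": 0.58}
    - {"dx": -0.37,"dy": -0.086,"dz": 0,"yaw": 0,"fingers": 0.58}
    - {"dx": -0.37,"dy": -0.086,"dz": 0,"yaw": 0,"fingers": 0.58}
    - {"dx": 0,"dy": 0,"dz": 0,"yaw": 0,"fingers": 0.58}
    - {"dx": 0,"dy": 0,"dz": 0,"yaw": 0,"fingers": 0.58}

```text
clock: 24.95
position: [0.4355, -0.1197, 0.137]
tool_rot: [3.141, -0.001, 0.351]
force: [-0.0, -0.9, 0.9]
grip_width: 0.036
finger_force: 0.0
```

```bash
python3 - <<'E'
from h import *
im,c=snap('wrist','w12');np.save('w12.npy',c['T']);s=readout.observe();print(s['position'],s['tool_rot'],s['grip_width'],s['clock'],s['qpos'])
p=proj(c,[.4359,-.1196,.055]);A=blob(im,p,25,'black');print(p,cen(A),cv2.contourArea(A),axis(c,A,.058))
ct=camera_info('top');cs=camera_info('side')
print(tri((c,cen(A)),(ct,(224.15,243.98)),(cs,(292.37,212.7))))
Rm=R.from_euler('xyz',s['tool_rot']).as_matrix();print(Rm.T@(np.append(axis(c,A,.058)[0],0)-s['position']))
E
```

```text
[ 0.4362 -0.1195  0.1369] [ 3.1411 -0.0011  0.3517] 0.03609893228750312 25.0 [ 0.2801  0.4014 -0.1799  2.1217  0.1194  0.6265 -1.2017]
[257.5971 202.3608] [258.4885 201.6254] 618.5 (array([ 0.4376, -0.1197]), (22.364131927490234, 19.591487884521484), np.float32(20.140373))
(array([ 0.4358, -0.1199,  0.0518]), np.float64(0.0005612537752626898))
[0.0012 0.0006 0.1369]
```

Black vial centred. Descend 0.107 m and grip.

drive_tool:
  targets:
    - {"dx": 0.006,"dy": 0.003,"dz": 0.3,"yaw": 0,"fingers": 0.58}
    - {"dx": 0,"dy": 0,"dz": 0.3,"yaw": 0,"fingers": 0.58}
    - {"dx": 0,"dy": 0,"dz": 0.3,"yaw": 0,"fingers": 0.58}
    - {"dx": 0,"dy": 0,"dz": 0.17,"yaw": 0,"fingers": 0.58}
    - {"dx": 0,"dy": 0,"dz": 0,"yaw": 0,"fingers": 0.58}
    - {"dx": 0,"dy": 0,"dz": 0,"yaw": 0,"fingers": 0.95}
    - {"dx": 0,"dy": 0,"dz": 0,"yaw": 0,"fingers": 0.95}
    - {"dx": 0,"dy": 0,"dz": 0,"yaw": 0,"fingers": 0.95}

```text
clock: 25.8
position: [0.4368, -0.1198, 0.0305]
tool_rot: [3.141, -0.001, 0.351]
force: [-0.3, 0.4, 0.3]
grip_width: 0.0214
finger_force: 30.2
```

drive_tool:
  targets:
    - {"dx": 0,"dy": 0,"dz": -0.2,"yaw": 0,"fingers": 0.95}
    - {"dx": 0,"dy": 0,"dz": -0.4,"yaw": 0,"fingers": 0.95}
    - {"dx": 0,"dy": 0,"dz": -0.4,"yaw": 0,"fingers": 0.95}
    - {"dx": 0,"dy": 0,"dz": -0.2,"yaw": 0,"fingers": 0.95}
    - {"dx": 0.34,"dy": 0.2315,"dz": 0,"yaw": 0,"fingers": 0.95}
    - {"dx": 0.34,"dy": 0.2315,"dz": 0,"yaw": 0,"fingers": 0.95}
    - {"dx": 0.34,"dy": 0.2315,"dz": 0,"yaw": 0,"fingers": 0.95}
    - {"dx": 0.34,"dy": 0.2315,"dz": 0,"yaw": 0,"fingers": 0.95}
    - {"dx": 0.34,"dy": 0.2315,"dz": 0,"yaw": 0,"fingers": 0.95}
    - {"dx": 0.34,"dy": 0.2315,"dz": 0,"yaw": 0,"fingers": 0.95}
    - {"dx": 0,"dy": 0,"dz": 0,"yaw": 0,"fingers": 0.95}

```text
clock: 26.9
position: [0.6789, -0.1805, 0.1497]
tool_rot: [3.141, -0.002, 0.351]
force: [-1.2, 1.1, -1.4]
grip_width: 0.0219
finger_force: 30.2
```

drive_tool:
  targets:
    - {"dx": 0,"dy": 0,"dz": 0,"yaw": -0.0876,"fingers": 0.95}
    - {"dx": 0,"dy": 0,"dz": 0,"yaw": -0.0876,"fingers": 0.95}
    - {"dx": 0,"dy": 0,"dz": 0,"yaw": -0.0876,"fingers": 0.95}
    - {"dx": 0,"dy": 0,"dz": 0,"yaw": -0.0876,"fingers": 0.95}
    - {"dx": 0,"dy": 0,"dz": 0,"yaw": -0.0876,"fingers": 0.95}
    - {"dx": 0,"dy": 0,"dz": 0,"yaw": -0.0876,"fingers": 0.95}
    - {"dx": 0,"dy": 0,"dz": 0,"yaw": -0.0876,"fingers": 0.95}
    - {"dx": 0,"dy": 0,"dz": 0,"yaw": -0.0876,"fingers": 0.95}
    - {"dx": 0,"dy": 0,"dz": 0,"yaw": -0.0876,"fingers": 0.95}
    - {"dx": 0,"dy": 0,"dz": 0,"yaw": -0.0876,"fingers": 0.95}
    - {"dx": 0,"dy": 0,"dz": 0.3,"yaw": 0,"fingers": 0.95}
    - {"dx": 0,"dy": 0,"dz": 0.3,"yaw": 0,"fingers": 0.95}
    - {"dx": 0,"dy": 0,"dz": 0.1,"yaw": 0,"fingers": 0.95}
    - {"dx": 0,"dy": 0,"dz": 0,"yaw": 0,"fingers": 0.95}
    - {"dx": 0,"dy": 0,"dz": 0,"yaw": 0,"fingers": 0.95}

```text
clock: 28.4
position: [0.676, -0.1798, 0.0811]
tool_rot: [3.14, 0.001, 1.728]
force: [0.7, 0.3, -0.2]
grip_width: 0.0214
finger_force: 30.3
```

drive_tool:
  targets:
    - {"dx": 0,"dy": 0,"dz": 0.1,"yaw": 0,"fingers": 0.95}
    - {"dx": 0,"dy": 0,"dz": 0.1,"yaw": 0,"fingers": 0.95}
    - {"dx": 0,"dy": 0,"dz": 0.1,"yaw": 0,"fingers": 0.95}
    - {"dx": 0,"dy": 0,"dz": 0.09,"yaw": 0,"fingers": 0.95}
    - {"dx": 0,"dy": 0,"dz": 0.04,"yaw": 0,"fingers": 0.95}
    - {"dx": 0,"dy": 0,"dz": 0,"yaw": 0,"fingers": 0.95}

```text
clock: 29.0
position: [0.6756, -0.1796, 0.0371]
tool_rot: [3.141, 0.0, 1.727]
force: [-4.2, 1.5, 13.6]
grip_width: 0.0222
finger_force: 32.6
```

drive_tool:
  targets:
    - {"dx": 0,"dy": 0,"dz": -0.01,"yaw": 0,"fingers": 0.95}
    - {"dx": 0,"dy": 0,"dz": 0,"yaw": 0,"fingers": 0.58}
    - {"dx": 0,"dy": 0,"dz": 0,"yaw": 0,"fingers": 0.58}
    - {"dx": 0,"dy": 0,"dz": 0,"yaw": 0,"fingers": 0.58}
    - {"dx": 0,"dy": 0,"dz": -0.2,"yaw": 0,"fingers": 0.58}
    - {"dx": 0,"dy": 0,"dz": -0.4,"yaw": 0,"fingers": 0.58}
    - {"dx": 0,"dy": 0,"dz": -0.4,"yaw": 0,"fingers": 0.58}
    - {"dx": 0,"dy": 0,"dz": -0.4,"yaw": 0,"fingers": 0.58}
    - {"dx": -0.33,"dy": -0.2,"dz": -0.1,"yaw": 0,"fingers": 0.58}
    - {"dx": -0.33,"dy": -0.2,"dz": -0.1,"yaw": 0,"fingers": 0.58}
    - {"dx": -0.33,"dy": -0.2,"dz": -0.1,"yaw": 0,"fingers": 0.58}
    - {"dx": -0.33,"dy": -0.2,"dz": -0.1,"yaw": 0,"fingers": 0.58}
    - {"dx": -0.33,"dy": -0.2,"dz": -0.1,"yaw": 0,"fingers": 0.58}
    - {"dx": -0.33,"dy": -0.2,"dz": -0.1,"yaw": 0,"fingers": 0.58}
    - {"dx": -0.33,"dy": -0.2,"dz": -0.1,"yaw": 0,"fingers": 0.58}
    - {"dx": -0.33,"dy": -0.2,"dz": -0.1,"yaw": 0,"fingers": 0.58}
    - {"dx": 0,"dy": 0,"dz": 0,"yaw": 0,"fingers": 0.58}

```text
clock: 30.7
position: [0.5554, -0.4716, 0.2602]
tool_rot: [3.141, 0.004, 1.721]
force: [0.1, 0.6, -1.2]
grip_width: 0.0359
finger_force: 0.0
```

```bash
python3 - <<'E'
from h import *
t,ct=snap('top','t13');s,cs=snap('side','s13')
v=lambda im,x,y,w:cv2.resize(im[y:y+w*3//4,x:x+w],(400,300),interpolation=cv2.INTER_CUBIC)
cv2.imwrite('pics/c13.png',np.vstack([np.hstack([v(t,140,110,110),v(t,200,120,140)]),np.hstack([v(s,130,130,120),v(s,220,120,120)])]))
# cap tops and lid knob by two views
for n,k,X in [('red','red',(.662,-.0912,.063)),('black','black',(.6765,-.18,.063)),('knob','blue',(.5955,-.281,.064))]:
    A=blob(t,proj(ct,X),9,k);B=blob(s,proj(cs,X),11,k)
    print(n,proj(ct,X),proj(cs,X),None if A is None or B is None else tri((ct,cen(A)),(cs,cen(B))))
r=readout.observe();print(r['clock'],r['position'],r['grip_width'])
E
```

```text
red [212.8303 143.3816] [188.0205 174.3209] (array([ 0.6612, -0.0917,  0.0621]), np.float64(4.034444520185208e-05))
black [252.0011 137.3952] [209.5508 151.4557] (array([ 0.6742, -0.1805,  0.0613]), np.float64(0.00043845777423544497))
knob [296.8985 172.0359] [265.552  141.5119] (array([ 0.5942, -0.2807,  0.0637]), np.float64(3.1380320745546674e-05))
30.8 [ 0.5581 -0.4661  0.259 ] 0.03567617646521449
```

View pics/c13.png

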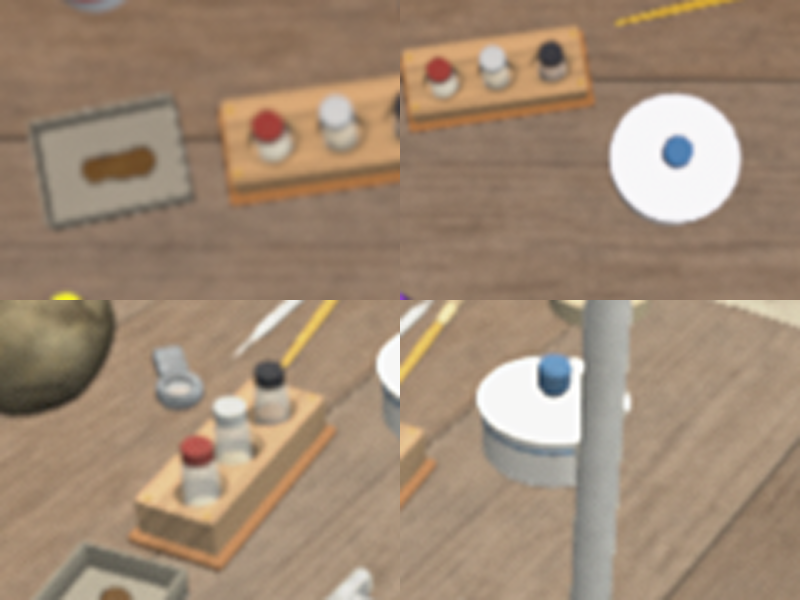

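All three vials stand in the rack with cap centres at 62 mm and upright. The bone lies in the tray, and the lid sits level on the dish with the knob 33 mm above where it started. Handing in.

```bash
python3 -c "
from workcell import workorder
print(workorder.job_done())"
```

```text
the job is handed in; nothing more can be done
None
```

I've handed the job in after about 31 s of robot time: the tooth is in the lidded dish, the toe bone lies flat in the tray, and the red- and black-capped vials stand fully down either side of the white one; the last pictures showed all of this except the tooth, which the lid hides, and no verdict came back.

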